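# Empty the tube warmer and snap its cover on

## Robot

A 6-joint arm with a two-finger parallel gripper is mounted at the origin on a cart in front of the work surface, level with it; the furniture and walls round the work are solid. World frame = base frame: x ahead of the robot, y to its left, z up, the work surface at z = 0. Lengths are in m, angles in rad, forces in N, time in s.
With the tool pointing down it reaches from about 0.15 to 0.775 m from the base axis. Payload 6.1 kg.
Tool frame: the origin (TCP) lies midway between the tips of the shut fingers; the grasp point (between the pads) lies 19 mm behind it; y points along the fingers, z is the direction in which the jaws open and shut, and the axes are right-handed (so a half turn about y gives the same grasp; the last joint's range is limited). The gripper opens to 85 mm and grips with 20 to 120 N. Pads are 22 mm wide; open, the fingers measure 114 mm over their backs; the gripper's body (76 mm by 85 mm) begins 54 mm behind the grasp point. The pads swing forward as they close: fully open they stand 13 mm farther back than shut.
Start: joints at [-1.252, 0.126, -0.04, 1.405, 0, 1.571], TCP at [0.165, -0.499, 0.231] pointing down, gripper open.
Joint ranges: [-2.72, 2.72], [-0.95, 1.95], [-1.27, 1.35], [-1.78, 2.02], [-1.46, 1.47], [-3.14, 3.14]. Speed limits (rad/s): [2.39, 2.39, 3.01, 3.14, 3.14, 3.14].

## Interface

Orientations are given as a unit quaternion [x, y, z, w].
In Python, from workcell import bot, eyes, order gives the robot as it stands.
- The arm moves only by the tool servo_tool, never from a script. Its argument "series" is one flat list of numbers, 7 for each row, row after row: the turn, a rotation vector about the tool's x, y, z in degrees, then the shift along the tool's x, y, z in m, then the opening, from 0 (shut) to 1 (fully open). A call has 1 to 20 rows; each row shifts and turns the commanded pose from where the row before left it, along the tool's axes as they then stand; what a row does not reach is not made up. A row lasts 1/8 s, in which the tool goes at most 62.5 mm and 10.7 degrees, less where a joint would pass 70% of its speed; a pose out of reach is approached as far as the arm can. A call is refused whole if a number of a shift passes 0.0625 or a number of a turn 10.7, either way. A call with a gripper value outside its range is refused whole. The fingers move at their own pace and stop on an object; "newtons" is the grip in N (left out, the last holds). Time passes only in rows, so rows that do not move let the fingers close. It gives the time, the measured TCP pose, the force and the opening at its end, in the units of the state.
- bot.read_state(): the state, without advancing time (a new reading comes with each control period).
- eyes.snapshot(name): name is "scene" or "top" or "wrist"; returns (picture, depth): 400x640x3 uint8, red, green, blue; 400x640 float32, m along the optical axis (not along the pixel's ray), 0 where there is no reading.
- eyes.camera_params(name): a dict with "fx", "fy", "cx", "cy" (pixels), "k1" (the pictures are not rectified: a ray, as slopes to the right and down, at radius r is drawn at 1 + k1 r^2 times it, then the intrinsics apply), "T" (4x4, takes a point from camera to world coordinates). Camera axes: x right, y down, z forward; pixel columns grow to the right and rows downward; lengths in m; the calibration is good to about 2 mm. A picture is of the moment at which its call begins: read the wrist's pose just before it. camera_params takes no time and is no camera call; for the wrist camera it gives the pose at the moment of the call.
- order.job_done(): hands the job in, once; it reports no verdict.
The state is a dict: "time": time; "q": joint angles; "dq": joint speeds; "joint_efforts": joint torques, N m; "tcp_pos": TCP position; "tcp_rot": TCP orientation; "force": force on the tool from outside, world axes, zero at the start; "moment": the same for the moment, N m; "gripper_width": finger opening in m.
Only numpy, scipy, OpenCV 4.12 (cv2) and the standard library are available. Lean on these libraries where they do the work, as an engineer would, in place of code of your own. Each camera call takes 0.05 s, during which the arm holds its last target.

## Task

The tube warmer is to be put away. Lift the sample tube straight out of its well and put it in the steel beaker, then lay the cover over the warmer and press it down at its corners, one after another and not all at once, until all four clips have clicked home and it lies flat and fully seated. Leave the timer, the small cup and the vial where they are, and let go of everything.

Things in the scene. Friction and masses are not known exactly. Their poses are not given: they have to be found in the camera images.
- warmer_deck (a point): the tube warmer, a fixed grey block 112 (x) x 146 (y) x 48 mm high, black panel on its front; this point is the centre of its flat top deck, 48 mm above the worktop, at the mouth of its only well (14.4 mm wide, 44 mm deep). z up. Guides 12 mm high with sloped tops (to 15 mm) stand round the deck and leave 83 x 123 mm for the cover
- tube_mid (a point): the sample tube, capped, 76 mm long, 12.4 mm thick, cap 14.6 mm wide and 18 mm long at the top; this point is on its axis, half-way up (38 mm from either end), z along the tube towards the cap. It stands in the warmer's well, the top of the cap 32 mm above the deck. 15 g; take it by the cap.
- beaker: open steel beaker, round, 62 mm across at the mouth, 48 mm high, wall 3 mm, fixed to the worktop; origin at the centre of its underside. The tube simply stands or leans in it.
- cover_bar (a point): the white cover: plate 80 (x) x 120 (y) x 4 mm, 100 g, with a central grip bar 16 (x) x 36 (y) mm, its top 42 mm above the underside, and four press pads; starts flat on the worktop, bar up. This point: middle of the bar, 23 mm above the underside; axes as the cover's, y along the bar. Fits the warmer either way round. Pushing on the bar works all clips at once (30 N): too stiff
- pad1 (a point): corner press pad of the cover (20 x 22 mm), at (+27, +46) mm from the cover's centre in its own axes: centre of its flat top, 20 mm above the cover's underside; 20 mm above the warmer's deck when that corner is home, about 30 mm when it rests on the clip. Clicking past a clip takes 8 to 22 N on its pad; other corners may rise or a neighbour go down meanwhile
- pad2 (a point): corner press pad of the cover (20 x 22 mm), at (+27, -46) mm from the cover's centre in its own axes: centre of its flat top, 20 mm above the cover's underside; 20 mm above the warmer's deck when that corner is home, about 30 mm when it rests on the clip
- pad3 (a point): corner press pad of the cover (20 x 22 mm), at (-27, +46) mm from the cover's centre in its own axes: centre of its flat top, 20 mm above the cover's underside; 20 mm above the warmer's deck when that corner is home, about 30 mm when it rests on the clip
- pad4 (a point): corner press pad of the cover (20 x 22 mm), at (-27, -46) mm from the cover's centre in its own axes: centre of its flat top, 20 mm above the cover's underside; 20 mm above the warmer's deck when that corner is home, about 30 mm when it rests on the clip
- bench_timer: bystander: white bench timer 64 x 66 x 19 mm, in front of the warmer; origin under its centre
- small_cup: bystander: small grey sample cup 25 x 25 x 26 mm, in front of the warmer; origin under its centre
- vial: bystander: white round vial with a screw cap, 37 x 37 x 66 mm, behind the warmer to the left; origin under its centre
- clip_tip (a point): one of the warmer's four black sprung clips, at (+-37, +-46) mm from the deck's centre: tip of its nose, 5 mm above the deck, clip top 13.4 mm. Noses reach 3 mm in over the cover's long edges. A cover laid on rests on them, underside about 10 mm above the deck; a corner pressed past its clip is pulled flat to the deck
Mind the look-alikes: they are no part of the job. Leave any green or pink look-alike of the beaker alone.

How it is judged:
On the way, in this order (a step that is already met when the one before it is completed fails the run):
1. the tube is in the beaker (horizontal distance between tube_mid and beaker below 0.03 m and height (world z) of tube_mid below 0.06 m), for 0.2 s.
2. the cover lies over the warmer with at least one corner clicked home (pad below 22 mm over the deck) while another still stands up (above 26 mm) (horizontal distance between cover_bar and warmer_deck below 0.015 m and z of any of pad1, pad2, pad3, pad4 in the frame of warmer_deck below 0.022 m and z of any of pad1, pad2, pad3, pad4 in the frame of warmer_deck above 0.026 m), for 0.1 s.
At the end, for the whole second after the job is handed in: All four cover pads less than 22 mm above the warmer's deck (home: 20 mm), the cover's centre within 5 mm of the deck's and aligned to 0.06 rad; the tube in the beaker, its middle within 30 mm of the beaker's axis and below 60 mm; cover and tube at rest (all of step 1 and z of each of pad1, pad2, pad3, pad4 in the frame of warmer_deck below 0.022 m and horizontal distance between cover_bar and warmer_deck below 0.005 m and angle between the y axis of cover_bar and the y axis of warmer_deck, either way round below 0.06 rad and linear speed of cover below 0.02 m/s and linear speed of tube below 0.03 m/s); the robot touches nothing.
It fails at once if the timer, the small cup or the vial is moved by more than 30 mm (distance of any of bench_timer, small_cup, vial from where it was at the start of the episode above 0.03 m).
It also fails if it takes over 72 s, if anything falls off the work surface, if the arm or the gripper's body presses on something with over 40 N, if the wrist force passes 120 N, or if a joint passes its speed limit or range.

## Working session

There is one attempt and no reset: what is moved stays moved. The work goes in short steps, Python scripts to look and compute and a tool call to move; the robot and the scene stay as the last step left them, time stands still between calls to the robot, and variables do not carry over. Pictures are saved under pics/ and viewed, and the job is handed in when it is done.

Besides the shell and the picture viewer there is one more tool, called by a JSON object that holds its "op" and its "data", one argument or row to a line. servo_tool: Moves the arm, as the interface text tells. Its arguments: {"type":"object","properties":{"series":{"type":"array"},"newtons":{"type":"number"}},"required":["series"]}

```bash
ls; mkdir -p pics
python3 - <<'E'
from workcell import bot, eyes, order
import cv2,numpy as np,pickle
s=bot.read_state();print(s)
for n in ['scene','top','wrist']:
    p=eyes.camera_params(n); im,d=eyes.snapshot(n)
    print(n,{k:(v if k!='T' else np.round(v,4).tolist()) for k,v in p.items()})
    cv2.imwrite(f'pics/{n}0.png',im[:,:,::-1]); np.savez(f'pics/{n}0.npz',im=im,d=d,**p)
E
```

```text
pics
{'time': 0.0, 'q': array([-1.25199197e+00,  1.26379954e-01, -4.05926476e-02,  1.40541915e+00,
        2.40531888e-05,  1.57079057e+00]), 'dq': array([ 5.78075405e-04,  1.58842768e-03, -1.51270360e-03, -2.28728356e-03,
        2.61873175e-06, -4.19635034e-04]), 'joint_efforts': array([ 4.00702818e-03, -4.35911143e+01,  3.52926636e+01,  1.73220917e-02,
        1.64320895e-04, -2.47447502e-05]), 'tcp_pos': array([ 0.16442975, -0.49815422,  0.23053554]), 'tcp_rot': array([-0.11232074,  0.69870005, -0.69758352,  0.11215847]), 'force': array([-0.74959466,  0.189791  , -0.83748503]), 'moment': array([ 0.05020697,  0.0015497 , -0.01166752]), 'gripper_width': 0.0854272438557485}
scene {'fx': 393.3027768764654, 'fy': 393.3027768764654, 'cx': 324.9616505156746, 'cy': 199.63409440719695, 'k1': -0.06896714567462241, 'T': [[-0.9013, -0.2005, 0.384, 0.0697], [-0.4328, 0.3776, -0.8186, 1.0113], [0.0191, -0.904, -0.4271, 0.5953], [0.0, 0.0, 0.0, 1.0]]}
top {'fx': 408.62514750005363, 'fy': 408.62514750005363, 'cx': 322.9132307762068, 'cy': 200.78465271926737, 'k1': -0.07363192076174437, 'T': [[0.0069, -0.9988, 0.0494, 0.4585], [-1.0, -0.0069, 0.0002, 0.038], [0.0001, -0.0494, -0.9988, 1.2889], [0.0, 0.0, 0.0, 1.0]]}
wrist {'fx': 291.9003306741827, 'fy': 291.9003306741827, 'cx': 315.09676471099635, 'cy': 200.53937144297527, 'k1': -0.055342833143412117, 'T': [[0.3135, -0.9046, -0.2888, 0.2395], [-0.9496, -0.2988, -0.0949, -0.4736], [-0.0004, 0.304, -0.9527, 0.3739], [0.0, 0.0, 0.0, 1.0]]}
```

View pics/scene0.png

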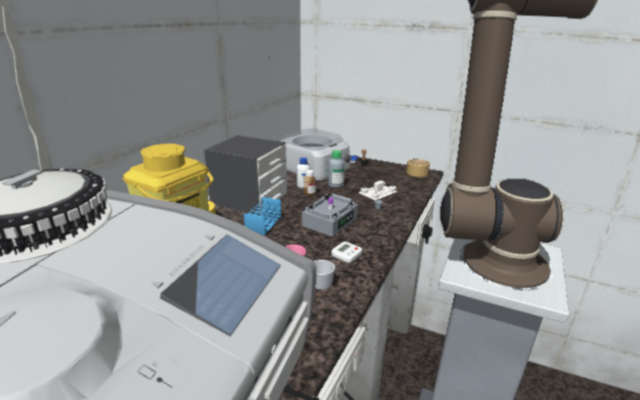

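View pics/top0.png

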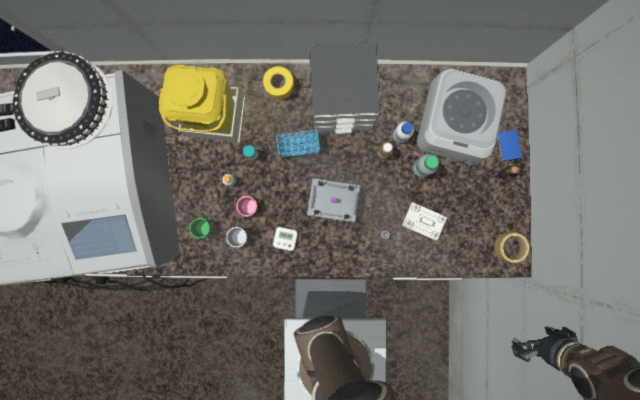

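View pics/wrist0.png

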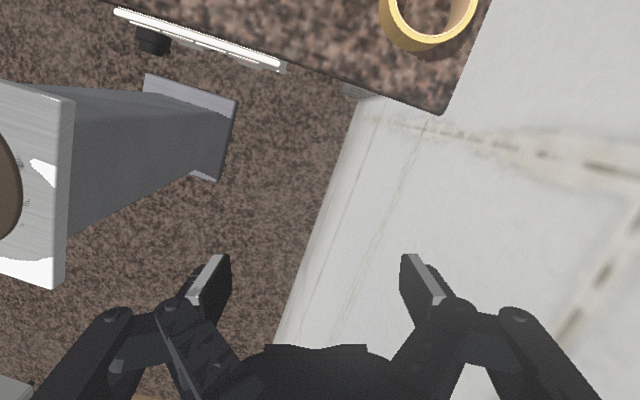

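```bash
cat > h.py <<'E'
import numpy as np,cv2
def load(f): 
    z=np.load(f); return dict(z)
def undist(p,u,v):
    xd=(u-p['cx'])/p['fx'];yd=(v-p['cy'])/p['fy']; x,y=xd,yd
    for _ in range(20):
        s=1+p['k1']*(x*x+y*y); x,y=xd/s,yd/s
    return x,y
def ray(p,u,v):
    x,y=undist(p,u,v); T=p['T']; return T[:3,3],T[:3,:3]@np.array([x,y,1.])
def onz(p,u,v,z):
    o,d=ray(p,u,v); return o+d*(z-o[2])/d[2]
def atd(p,u,v,dep):
    o,d=ray(p,u,v); return o+d*dep
def proj(p,X):
    c=p['T'][:3,:3].T@(np.asarray(X)-p['T'][:3,3]); x,y=c[0]/c[2],c[1]/c[2]; s=1+p['k1']*(x*x+y*y)
    return np.array([p['fx']*x*s+p['cx'],p['fy']*y*s+p['cy']])
def tri(a,b):
    # a,b: lists of (p,u,v)
    A=np.zeros((3,3));B=np.zeros(3)
    for p,u,v in (a,b):
        o,d=ray(p,u,v);d=d/np.linalg.norm(d);M=np.eye(3)-np.outer(d,d);A+=M;B+=M@o
    X=np.linalg.solve(A,B); 
    return X
def crop(im,name,u0,u1,v0,v1,k):
    c=cv2.resize(im[v0:v1,u0:u1,::-1],None,fx=k,fy=k,interpolation=cv2.INTER_CUBIC); cv2.imwrite('pics/'+name,c)
def snap(n,tag):
    from workcell import bot,eyes
    s=bot.read_state(); p=eyes.camera_params(n); im,d=eyes.snapshot(n)
    cv2.imwrite(f'pics/{tag}.png',im[:,:,::-1]); np.savez(f'pics/{tag}.npz',im=im,d=d,tcp=s['tcp_pos'],rot=s['tcp_rot'],**p)
    return s,p,im,d
E
python3 - <<'E'
from h import *
p=load('pics/top0.npz');im=p['im']
crop(im,'t1.png',190,350,170,250,5); crop(im,'t2.png',300,460,170,250,5)
for u,v,z in [(334,200,.048),(237,237,.048),(425,222,.004),(285,239,.019),(385,235,.026),(335,201,.08),(229,180,.06),(386,150,.06)]:
    print(u,v,onz(p,u,v,z).round(4),atd(p,u,v,p['d'][v,u]).round(4))
E
```

```text
334 200 [0.5225 0.0045 0.048 ] [0.521  0.0053 0.0758]
237 237 [0.4079 0.2985 0.048 ] [0.406  0.3081 0.0023]
425 222 [ 0.4572 -0.2844  0.004 ] [ 0.4573 -0.2745  0.0434]
285 239 [0.4018 0.155  0.019 ] [0.4017 0.1553 0.0155]
385 235 [ 0.4165 -0.1542  0.026 ] [ 0.4156 -0.1584 -0.0014]
335 201 [0.5179 0.0024 0.08  ] [0.5195 0.0015 0.0476]
229 180 [0.5804 0.3233 0.06  ] [0.5805 0.3237 0.0584]
386 150 [ 0.6751 -0.1524  0.06  ] [ 0.6696 -0.1476  0.0912]
```

View pics/t1.png

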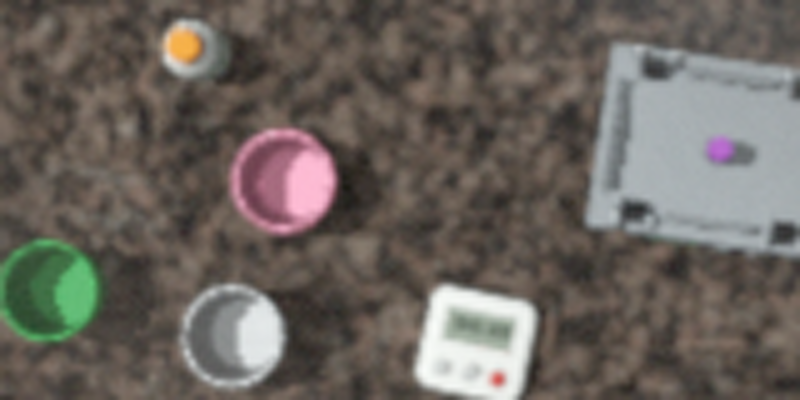

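View pics/t2.png

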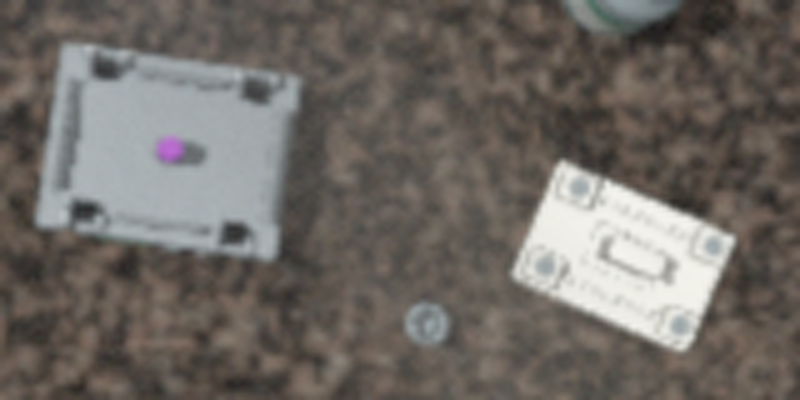

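Run:
```python
from h import *
from scipy.spatial.transform import Rotation as R
from workcell import bot
s=bot.read_state();print(R.from_quat(s['tcp_rot']).as_matrix().round(3))
p=load('pics/top0.npz')
def c(u,v,z): return onz(p,300+u/5-.4,170+v/5-.4,z)
P=[c(*q,.0615) for q in [(107,67),(257,88),(85,212),(235,233)]]
m=np.mean(P,0);print('warm',m); 
for a,b in [(0,1),(2,3),(2,0),(3,1)]:
    e=P[b]-P[a];print(np.linalg.norm(e),np.degrees(np.arctan2(e[1],e[0])))
P=[c(*q,.02) for q in [(579,187),(712,246),(545,265),(680,325)]]
print('cover',np.mean(P,0))
for a,b in [(0,1),(2,3),(2,0),(3,1)]:
    e=P[b]-P[a];print(np.linalg.norm(e),np.degrees(np.arctan2(e[1],e[0])))
print('tube',c(170,150,.08), 'cup',c(427,324,.026))
print('beaker',onz(p,190+235/5-.4,170+335/5-.4,.048))
w=load('pics/wrist0.npz');M=R.from_quat(s['tcp_rot']).as_matrix()
print('cam in tool',(M.T@(w['T'][:3,3]-s['tcp_pos'])).round(4)); print((M.T@w['T'][:3,:3]).round(3))
```

```text
[[-0.95  -0.     0.313]
 [-0.313  0.001 -0.95 ]
 [ 0.    -1.    -0.001]]
warm [0.52306488 0.00549223 0.0615    ]
0.09129703998521677 -97.5916330776485
0.09097023548407919 -97.5797098005256
0.08839158911068073 -8.190932321146104
0.08837668236417913 -8.402922571887101
cover [ 0.46114947 -0.28169485  0.02      ]
0.09122490863467568 -113.47612502375127
0.09242024405193973 -113.55762668335099
0.05323069615887792 -23.788318124036948
0.053369048326701266 -22.504276508066855
tube [0.52200887 0.00658699 0.08      ] cup [ 0.41831596 -0.15424299  0.026     ]
beaker [0.40907909 0.29978249 0.048     ]
cam in tool [-7.900e-02 -1.432e-01 -1.000e-04]
[[-0.     0.953  0.304]
 [-0.001 -0.304  0.953]
 [ 1.    -0.     0.001]]
```

```bash
cat >> h.py <<'E'
from scipy.spatial.transform import Rotation as R
def plan(tgt,phi,start=None,rot=None,n=None,open_=1):
    """rows: pose -> tgt (TCP), tool-down, z axis at phi deg; prints total in tool axes & rows"""
    from workcell import bot
    s=bot.read_state()
    p0=np.array(s['tcp_pos'] if start is None else start); M=R.from_quat(s['tcp_rot']).as_matrix() if rot is None else rot
    f=np.radians(phi); z=np.array([np.cos(f),np.sin(f),0]);y=np.array([0,0,-1.]);G=np.c_[np.cross(y,z),y,z]
    tot=R.from_matrix(M.T@G).as_rotvec(degrees=True); D=np.array(tgt)-p0
    if n is None: n=max(1,int(np.ceil(max(np.linalg.norm(D)/.055,np.linalg.norm(tot)/9))))
    print('n',n,'turn',tot.round(1),'shift tool',(M.T@D).round(4))
    st=tot/n; dr=R.from_rotvec(st,degrees=True).as_matrix(); out=[];Rk=M.copy();pk=p0.copy()
    for k in range(n):
        want=p0+D*(k+1)/n; sh=(Rk.T@(want-pk)).round(4); pk=pk+Rk@sh; Rk=Rk@R.from_rotvec(st.round(1),degrees=True).as_matrix()
        out+=list(st.round(1))+list(sh)+[open_]
    for i in range(n): print(','.join('%g'%(v+0) for v in out[7*i:7*i+7])+',')
    print('end',pk.round(4))
    return pk,Rk
E
python3 - <<'E'
from h import *
plan([.461,-.282,.16],-23.5)
E
```

```text
n 7 turn [  0.1 -48.2  -0. ] shift tool [-0.3494  0.0708 -0.1123]
0,-6.9,0,-0.0499,0.0101,-0.016,1,
0,-6.9,0,-0.0515,0.0101,-0.01,1,
0,-6.9,0,-0.0523,0.0102,-0.0037,1,
0,-6.9,0,-0.0524,0.0101,0.0027,1,
0,-6.9,0,-0.0516,0.0101,0.0089,1,
0,-6.9,0,-0.0503,0.0101,0.015,1,
0,-6.9,0,-0.048,0.0101,0.021,1,
end [ 0.461 -0.282  0.16 ]
```

{"op": "servo_tool", "data": {
  "series": [0,-6.9,0,-0.05,0.01,-0.016,1,0,-6.9,0,-0.0515,0.01,-0.01,1,0,-6.9,0,-0.052,0.01,-0.0037,1,0,-6.9,0,-0.052,0.01,0.0027,1,0,-6.9,0,-0.0515,0.01,0.0089,1,0,-6.9,0,-0.05,0.01,0.015,1,0,-6.9,0,-0.048,0.01,0.021,1,0,0,0,0,0,0,1]
}}

```text
time: 1.15
tcp_pos: [0.4622, -0.2806, 0.1598]
tcp_rot: [-0.39, 0.591, -0.589, 0.389]
force: [-1.2, -0.7, -0.6]
gripper_width: 0.0852
```

Run:
```python
from h import *
s,p,im,d=snap('wrist','w1'); print(s['time'],s['tcp_pos'],s['force'])
plan([.522,.006,.17],-8)
```

```text
1.15 [ 0.46219694 -0.28060918  0.15978317] [-1.17486035 -0.70964265 -0.55182316]
n 6 turn [  0.1 -15.3  -0. ] shift tool [-0.2884 -0.0095 -0.0577]
0,-2.5,0,-0.0481,-0.0016,-0.0096,1,
0,-2.5,0,-0.0484,-0.0016,-0.0075,1,
0,-2.5,0,-0.0487,-0.0016,-0.0054,1,
0,-2.5,0,-0.0489,-0.0016,-0.0033,1,
0,-2.5,0,-0.049,-0.0016,-0.0011,1,
0,-2.5,0,-0.049,-0.0015,0.001,1,
end [0.522 0.006 0.17 ]
```

View pics/w1.png

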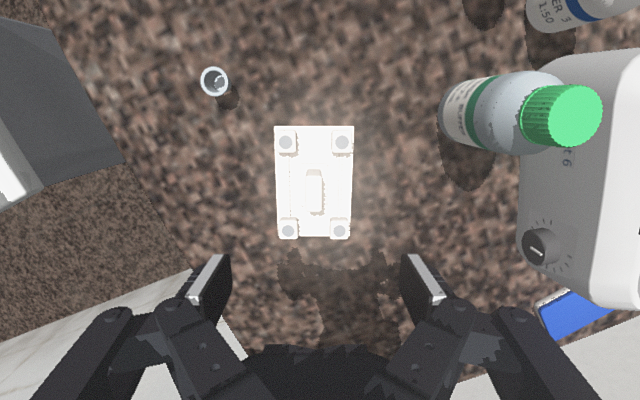

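{"op": "servo_tool", "data": {
  "series": [0,-2.5,0,-0.048,-0.0016,-0.0096,0.6,0,-2.5,0,-0.0485,-0.0016,-0.0075,0.6,0,-2.5,0,-0.0487,-0.0016,-0.0054,0.6,0,-2.5,0,-0.049,-0.0016,-0.0033,0.6,0,-2.6,0,-0.049,-0.0016,-0.0011,0.6,0,-2.6,0,-0.049,-0.0016,0.001,0.6,0,0,0,0,0,0,0.6]
}}

```text
time: 2.08
tcp_pos: [0.5222, 0.0061, 0.1712]
tcp_rot: [0.463, -0.534, 0.534, -0.464]
force: [-0.4, -1.3, 0.7]
gripper_width: 0.0512
```

Run:
```python
from h import *
s,p,im,d=snap('wrist','w2'); print(s['time'],s['tcp_pos'],s['force'],s['gripper_width'])
w1=load('pics/w1.npz')
for u,v in [(287,142),(343,142),(288,231),(341,230)]: print(onz(w1,u,v,.02).round(4),atd(w1,u,v,w1['d'][v,u]).round(4))
crop(w1['im'],'w1c.png',260,370,110,250,5)
crop(im,'w2c.png',230,400,100,250,4)
```

```text
2.075 [0.52222442 0.00609361 0.17122602] [-0.37757594 -1.28519011  0.71984639] 0.051193122105942124
[ 0.4566 -0.227   0.02  ] [ 0.4567 -0.2269  0.021 ]
[ 0.506  -0.2481  0.02  ] [ 0.506  -0.2481  0.0198]
[ 0.4187 -0.3116  0.02  ] [ 0.4191 -0.311   0.0215]
[ 0.4706 -0.3324  0.02  ] [ 0.4708 -0.3313  0.0227]
```

View pics/w2.png

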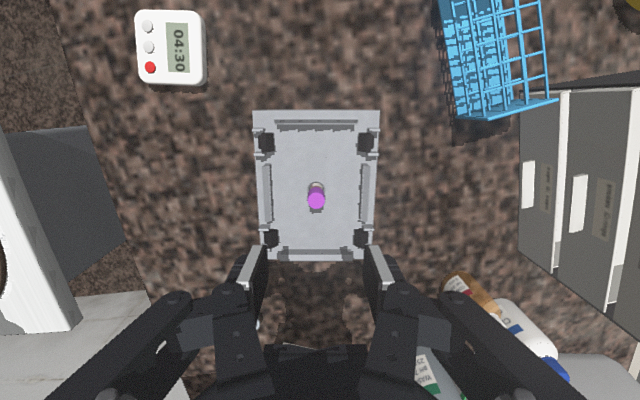

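View pics/w1c.png

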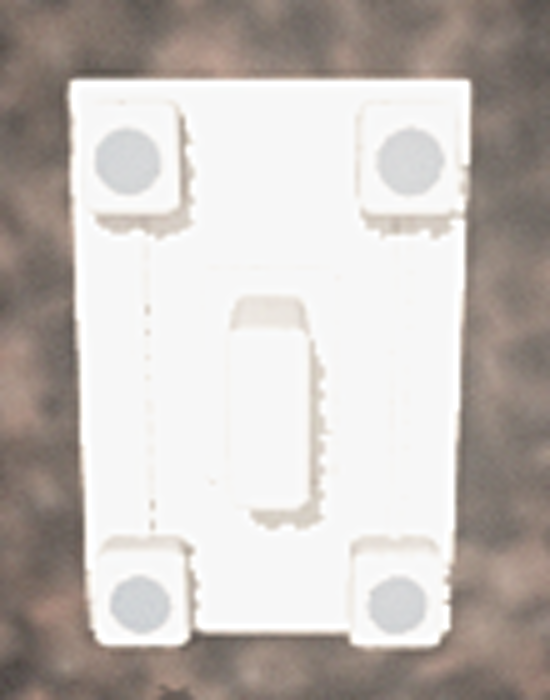

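View pics/w2c.png

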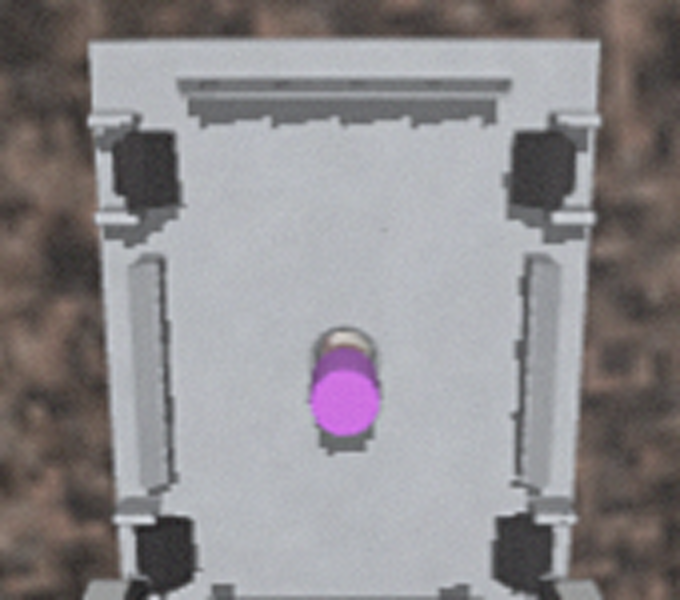

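```bash
cat > fit.py <<'E'
from h import *
from scipy.optimize import least_squares
def fit(obs,x0,zfree=False):
    # obs: (cam,u,v,(lx,ly,lz)) ; x=(x,y,yaw,[z])
    def r(x):
        c,s=np.cos(x[2]),np.sin(x[2]);o=[]
        for p,u,v,l in obs:
            X=[x[0]+c*l[0]-s*l[1],x[1]+s*l[0]+c*l[1],l[2]+(x[3] if zfree else 0)]
            o+=list(proj(p,X)-[u,v])
        return o
    q=least_squares(r,x0); return q.x,np.reshape(q.fun,(-1,2)).round(1)
E
python3 - <<'E'
from fit import *
w1,w2,t=[load(f'pics/{n}.npz') for n in ('w1','w2','top0')]
dots=[(285.2,142,-27,46),(341.8,142,27,46),(287.6,230.4,-27,-46),(339.2,230.4,27,-46)]
ow=[(w1,u-.0,v,(a/1e3,b/1e3,.02)) for u,v,a,b in dots]
tt=[(579,187,27,46),(712,246,27,-46),(545,265,-27,46),(680,325,-27,-46)]
ot=[(t,300+u/5-.4,170+v/5-.4,(a/1e3,b/1e3,.02)) for u,v,a,b in tt]
for o in (ow,ot,ow+ot):
    x,r=fit(o,[.46,-.28,-.4]);print('cover',x[:2].round(4),np.degrees(x[2]).round(2),abs(r).max())
x,r=fit(ow,[.46,-.28,-.4,0],True);print('cover zfree',x.round(4))
print('cap tri',tri((t,333.6,199.6),(w2,316.1,200.4)), 'wrist z.08',onz(w2,316.1,200.4,.08),'well',onz(w2,316,189.2,.048))
W=[(w2,252.1,110.1,(-.056,.073,.048)),(w2,379.6,110.1,(.056,.073,.048)),(w2,316,189.2,(0,0,.048))]
x,r=fit(W,[.52,0,-.13]);print('warmer',x[:2].round(4),np.degrees(x[2]).round(2),r.tolist())
tc=[(107,67,37,46),(257,88,37,-46),(85,212,-37,46),(235,233,-37,-46)]
x,r=fit([(t,300+u/5-.4,170+v/5-.4,(a*1.16/1e3,b/1e3,.0614)) for u,v,a,b in tc],[.52,0,-.13]);print('warmer top',x[:2].round(4),np.degrees(x[2]).round(2),r.tolist())
for u,v in [(290,130),(345,130),(290,235),(345,225),(317,140)]: print(atd(w2,u,v,w2['d'][v,u]).round(4))
E
```

```text
cover [ 0.4618 -0.2792] -23.24 0.2
cover [ 0.4612 -0.2817] -23.42 0.2
cover [ 0.4618 -0.2794] -23.25 0.8
cover zfree [ 0.4619 -0.2791 -0.4055  0.0005]
cap tri [0.52343249 0.00603326 0.06901804] wrist z.08 [0.52471146 0.00923535 0.08      ] well [0.52489919 0.0101198  0.048     ]
warmer [0.5247 0.0095] -8.04 [[0.0, -0.2], [0.0, -0.3], [-0.1, 0.6]]
warmer top [0.5231 0.0055] -7.92 [[-0.3, 0.3], [-0.1, 0.5], [0.0, -0.5], [0.3, -0.3]]
[0.5096 0.0677 0.0484]
[0.5582 0.0608 0.0482]
[ 0.4927 -0.0329  0.0485]
[ 0.548  -0.0297  0.0491]
[0.5322 0.0556 0.0484]
```

{"op": "servo_tool", "data": {
  "series": [0,0,0,-0.002,0.03,0.0015,0.5,0,0,0,0,0.035,0,0.5,0,0,0,0,0,0,0.5]
}}

```text
time: 2.5
tcp_pos: [0.5215, 0.0046, 0.1037]
tcp_rot: [-0.464, 0.536, -0.534, 0.461]
force: [0.0, -0.4, -0.3]
gripper_width: 0.0427
```

Run:
```python
from h import *
s,p,im,d=snap('wrist','w3'); print(s['time'],s['tcp_pos'],s['force'],s['gripper_width'])
crop(im,'w3c.png',200,430,130,330,3)
```

```text
2.5 [0.5214891  0.00456097 0.10371845] [ 0.01684978 -0.35514711 -0.30870869] 0.042685451543857854
```

View pics/w3c.png

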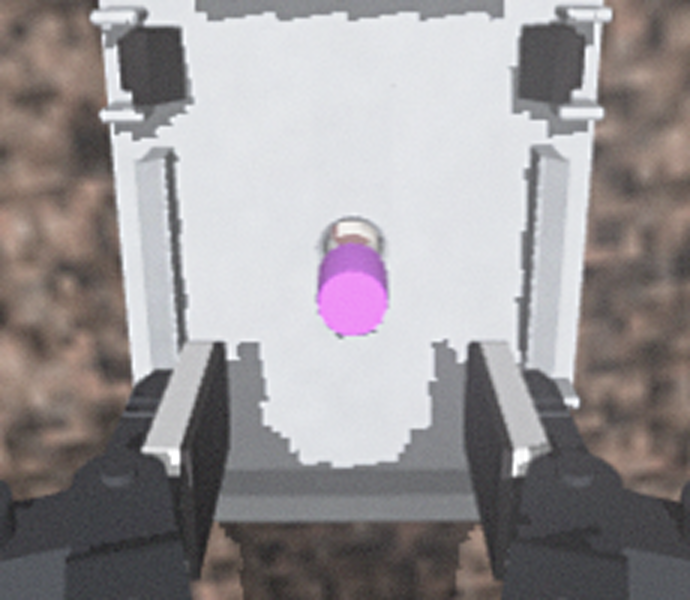

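Run:
```python
from h import *
from workcell import bot
p=load('pics/w3.npz'); w2=load('pics/w2.npz')
s=bot.read_state();print(s['tcp_pos'],s['dq'].round(4));M=R.from_quat(s['tcp_rot']).as_matrix();print(M.round(4))
u,v=200+352.5/3-.3,130+302/3-.3
X=onz(p,u,v,.08);print(X,M.T@(X-s['tcp_pos']),tri((p,u,v),(w2,316,200.4)))
u,v=200+352/3-.3,130+245/3-.3
X=onz(p,u,v,.048);print(X,M.T@(X-s['tcp_pos']))
W=[(p,200+187/3-.3,130+27/3,0,0),(p,200+518/3-.3,130+27/3,0,0)]
```

```text
[0.52273166 0.00480441 0.10556968] [ 0.0089 -0.0178  0.0477  0.009   0.0031  0.    ]
[[-1.458e-01 -2.400e-03  9.893e-01]
 [-9.893e-01 -3.000e-04 -1.458e-01]
 [ 7.000e-04 -1.000e+00 -2.300e-03]]
[0.52448786 0.00965007 0.08      ] [-0.00506721  0.02556382  0.0010897 ] [0.52440064 0.00827083 0.076867  ]
[0.5245942  0.01057646 0.048     ] [-0.00602087  0.05756317  0.00113327]
```

{"op": "servo_tool", "data": {
  "series": [0,0,0,-0.0035,0.01,0.0012,0.5,0,0,0,0,0.02,0,0.5,0,0,0,0,0.021,0,0.5,0,0,0,0,0,0,0.5,0,0,0,0,0,0,0.5],
  "newtons": 30
}}

```text
time: 3.18
tcp_pos: [0.5263, 0.0096, 0.0561]
tcp_rot: [0.462, -0.534, 0.535, -0.463]
force: [0.3, 0.5, 0.4]
gripper_width: 0.0428
```

Run:
```python
from h import *
s,p,im,d=snap('wrist','w4'); print(s['time'],s['tcp_pos'],s['force'],s['gripper_width'])
crop(im,'w4c.png',200,430,130,330,3)
```

```text
3.175 [0.52633913 0.00959393 0.05610042] [0.28711232 0.4708816  0.42696707] 0.04280804329975181
```

View pics/w4c.png

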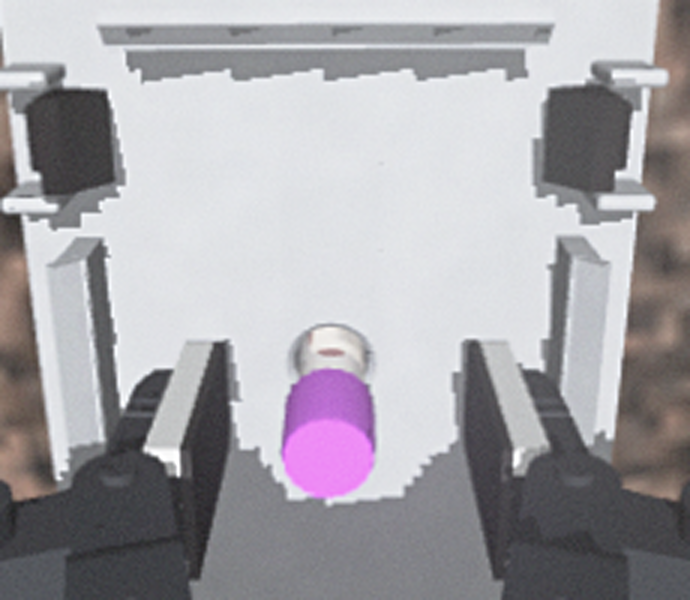

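{"op": "servo_tool", "data": {
  "series": [0,0,0,0,0.002,-0.0025,0.5,0,0,0,0,0,0,0.5,0,0,0,0,0,0,0.5]
}}

```text
time: 3.6
tcp_pos: [0.5232, 0.01, 0.0531]
tcp_rot: [0.463, -0.535, 0.535, -0.463]
force: [0.2, -0.7, -0.5]
gripper_width: 0.0429
```

Run:
```python
from h import *
s,p,im,d=snap('wrist','w5'); print(s['time'],s['tcp_pos'],s['force'],s['gripper_width'])
crop(im,'w5c.png',200,430,130,330,3)
```

```text
3.6 [0.52315821 0.01000236 0.05313125] [ 0.17737248 -0.65857901 -0.52926645] 0.042886018066976526
```

View pics/w5c.png

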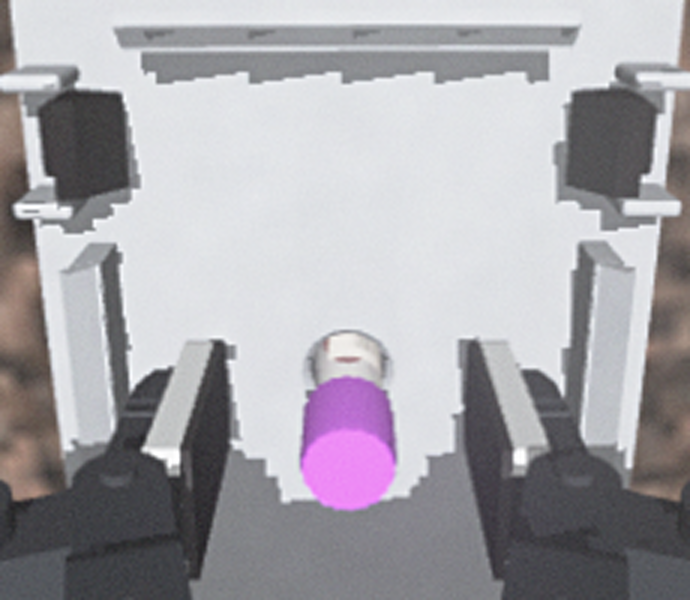

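Run:
```python
from h import *
p=load('pics/w5.npz');M=R.from_quat(p['rot']).as_matrix()
for l in [(0,-.027,0),(.011,-.027,0),(-.011,-.027,0),(.011,0,.021),(-.011,0,.021),(.011,-.035,.021)]:
    q=proj(p,p['tcp']+M@np.array(l));print(l,((q-[200,130])*3).round())
u,v=200+349/3-.3,130+462/3-.3
X=onz(p,u,v,.08);print(X,M.T@(X-p['tcp']))
```

```text
(0, -0.027, 0) [339. 466.]
(0.011, -0.027, 0) [339. 525.]
(-0.011, -0.027, 0) [339. 403.]
(0.011, 0, 0.021) [452. 432.]
(-0.011, 0, 0.021) [457. 326.]
(0.011, -0.035, 0.021) [479. 558.]
[0.52462651 0.01051867 0.08      ] [-0.00072297 -0.02686816  0.00138966]
```

{"op": "servo_tool", "data": {
  "series": [0,0,0,0,0,0.0004,0.0,0,0,0,0,0,0,0.0,0,0,0,0,0,0,0.0,0,0,0,0,0,0,0.0,0,0,0,0,0,0,0.0],
  "newtons": 30
}}

```text
time: 4.28
tcp_pos: [0.5235, 0.0099, 0.053]
tcp_rot: [0.463, -0.535, 0.535, -0.463]
force: [0.8, 0.3, 1.8]
gripper_width: 0.0136
```

{"op": "servo_tool", "data": {
  "series": [0,0,0,0,-0.01,0,0.0,0,0,0,0,-0.025,0,0.0,0,0,0,0,-0.04,0,0.0,0,0,0,0,-0.045,0,0.0,0,0,0,0,0,0,0.0]
}}

```text
time: 4.9
tcp_pos: [0.5255, 0.01, 0.1773]
tcp_rot: [0.461, -0.533, 0.536, -0.465]
force: [-0.3, -0.2, -0.8]
gripper_width: 0.0132
```

Run:
```python
from h import *
s,p,im,d=snap('wrist','w6'); print(s['time'],s['tcp_pos'],s['force'],s['gripper_width'])
plan([.409,.30,.17],-8,open_=0)
```

```text
4.9 [0.52552574 0.00995975 0.17728497] [-0.25030048 -0.20369963 -0.80304154] 0.013173089877928083
n 6 turn [-0.2 -0.2 -0. ] shift tool [-0.2705  0.0046 -0.1559]
0,0,0,-0.0451,0.0008,-0.026,0,
0,0,0,-0.0451,0.0007,-0.026,0,
0,0,0,-0.045,0.0008,-0.0259,0,
0,0,0,-0.0451,0.0008,-0.026,0,
0,0,0,-0.0451,0.0007,-0.026,0,
0,0,0,-0.0451,0.0008,-0.026,0,
end [0.409 0.3   0.17 ]
```

View pics/w6.png

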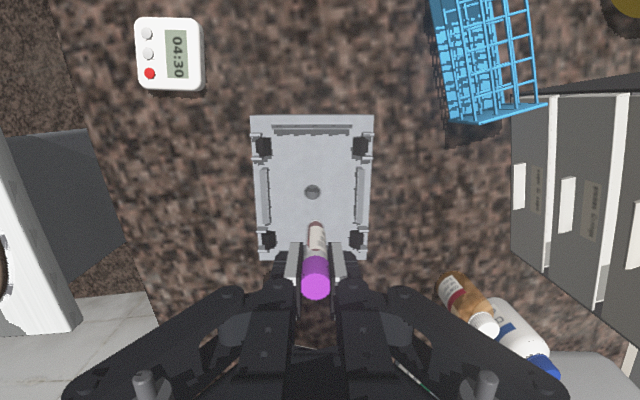

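{"op": "servo_tool", "data": {
  "series": [0,0,0,-0.045,0.0008,-0.026,0,0,0,0,-0.045,0.0008,-0.026,0,0,0,0,-0.045,0.0008,-0.026,0,0,0,0,-0.045,0.0008,-0.026,0,0,0,0,-0.045,0.0008,-0.026,0,0,0,0,-0.045,0.0008,-0.026,0,0,0,0,0,0,0,0,0,0,0,0,0,0,0]
}}

```text
time: 5.95
tcp_pos: [0.4072, 0.299, 0.1671]
tcp_rot: [0.464, -0.534, 0.535, -0.462]
force: [-0.3, -0.0, -0.9]
gripper_width: 0.0131
```

Run:
```python
from h import *
s,p,im,d=snap('wrist','w7'); print(s['time'],s['tcp_pos'],s['force'],s['gripper_width'])
s,p,im,d=snap('top','t7'); crop(im,'t7c.png',180,340,160,260,5)
```

```text
5.95 [0.40719915 0.29899495 0.16708298] [-0.32746638 -0.00527455 -0.86708056] 0.013060737775370061
```

View pics/w7.png

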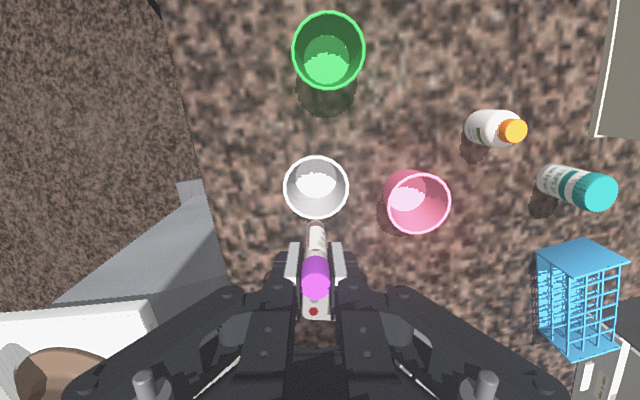

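View pics/t7c.png

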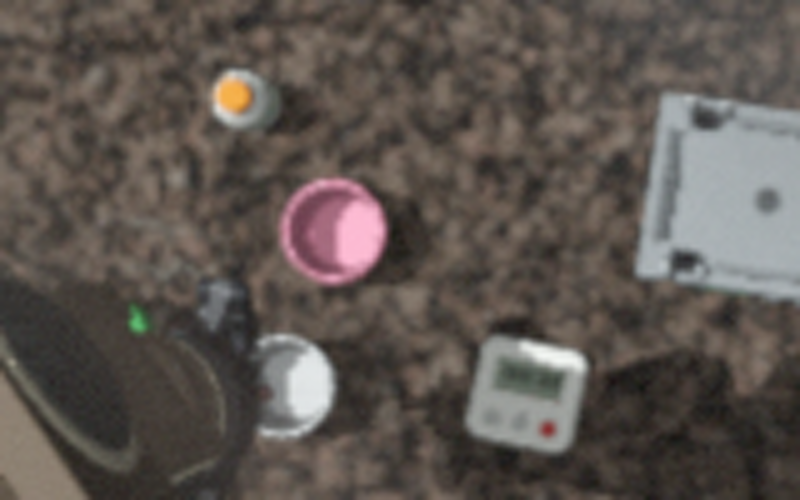

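Run:
```python
from h import *
p=load('pics/w7.npz');M=R.from_quat(p['rot']).as_matrix();t=load('pics/top0.npz')
X=onz(p,316.3,187,.048);print(X,M.T@(X-p['tcp']),tri((p,316.3,187),(t,236.6,236.6)))
print('well top',onz(t,333.4-.4+.0,200-.4,.048),'w6',onz(load('pics/w6.npz'),312.3,191.3,.048))
```

```text
[0.41037086 0.30603237 0.048     ] [-0.00762705  0.11906713  0.00227761] [0.40924337 0.30251963 0.03503748]
well top [0.52367772 0.00758129 0.048     ] w6 [0.52501146 0.01073723 0.048     ]
```

{"op": "servo_tool", "data": {
  "series": [0,0,0,-0.005,0.03,0.0015,0,0,0,0,0,0.04,0,0,0,0,0,0,0.025,0,0,0,0,0,0,0.015,0,0,0,0,0,0,0,0,0,0,0,0,0,0,0,0]
}}

```text
time: 6.8
tcp_pos: [0.4108, 0.3044, 0.0592]
tcp_rot: [0.462, -0.535, 0.535, -0.463]
force: [0.1, 0.6, -0.8]
gripper_width: 0.0133
```

Run:
```python
from h import *
s,p,im,d=snap('wrist','w8'); print(s['time'],s['tcp_pos'],s['force'],s['gripper_width'])
```

```text
6.8 [0.41077647 0.30437522 0.05921654] [ 0.07534726  0.62773543 -0.76599598] 0.013255017712610702
```

View pics/w8.png

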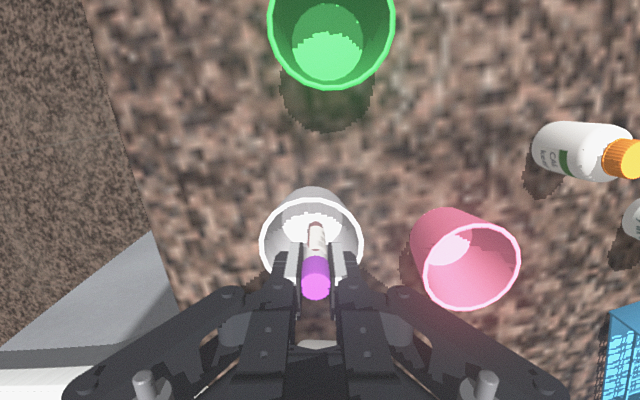

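{"op": "servo_tool", "data": {
  "series": [0,0,0,0,0.004,0,0,0,0,0,0,0,0,0.5,0,0,0,0,0,0,0.5,0,0,0,0,0,0,0.5,0,0,0,0,-0.03,0,0.5,0,0,0,0,-0.05,0,0.5,0,0,0,0,-0.05,0,0.8,0,0,0,0,0,0,1]
}}

```text
time: 7.85
tcp_pos: [0.4118, 0.3056, 0.1885]
tcp_rot: [0.46, -0.534, 0.535, -0.466]
force: [-0.5, 0.5, 0.2]
gripper_width: 0.077
```

Run:
```python
from h import *
s,p,im,d=snap('wrist','w9'); print(s['time'],s['tcp_pos'],s['force'],s['gripper_width'])
# cover tool target by wrist fit
plan([.52,.0,.18],-8.0)
print()
plan([.462,-.281,.15],-23.3)
```

```text
7.85 [0.41176457 0.3056073  0.18845279] [-0.54344305  0.51984265  0.23278316] 0.0769597301789223
n 6 turn [-0.2 -0.2 -0.2] shift tool [0.2862 0.0056 0.1516]
0,0,0,0.0477,0.0009,0.0253,1,
0,0,0,0.0477,0.001,0.0252,1,
0,0,0,0.0477,0.0009,0.0253,1,
0,0,0,0.0477,0.0009,0.0253,1,
0,0,0,0.0477,0.001,0.0253,1,
0,0,0,0.0477,0.0009,0.0252,1,
end [ 0.52 -0.    0.18]

n 11 turn [-0.1 15.1 -0.2] shift tool [0.5727 0.0347 0.1344]
0,1.4,0,0.0521,0.0032,0.0122,1,
0,1.4,0,0.0517,0.0031,0.0135,1,
0,1.4,0,0.0514,0.0032,0.0147,1,
0,1.4,0,0.051,0.0031,0.016,1,
0,1.4,0,0.0507,0.0032,0.0173,1,
0,1.4,0,0.0501,0.0032,0.0185,1,
0,1.4,0,0.0498,0.0031,0.0197,1,
0,1.4,0,0.0492,0.0032,0.0209,1,
0,1.4,0,0.0487,0.0031,0.022,1,
0,1.4,0,0.0481,0.0032,0.0233,1,
0,1.4,0,0.0476,0.0031,0.0245,1,
end [ 0.462 -0.281  0.15 ]
```

View pics/w9.png

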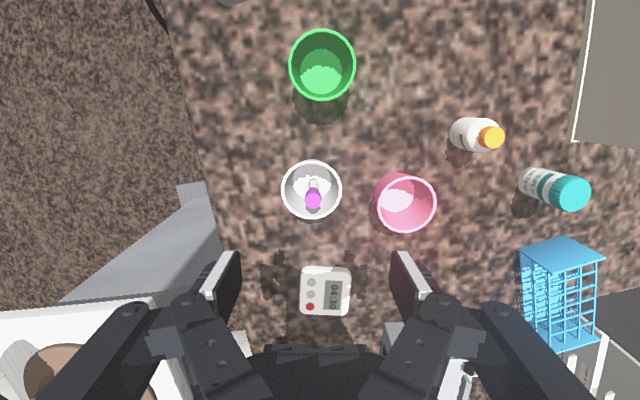

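{"op": "servo_tool", "data": {
  "series": [0,1.4,0,0.052,0.0032,0.0122,1,0,1.4,0,0.0515,0.0032,0.0135,1,0,1.4,0,0.0515,0.0032,0.0147,1,0,1.4,0,0.051,0.0032,0.016,1,0,1.4,0,0.0505,0.0032,0.0173,1,0,1.4,0,0.05,0.0032,0.0185,1,0,1.4,0,0.05,0.0032,0.0197,1,0,1.4,0,0.049,0.0032,0.021,0.6,0,1.4,0,0.0485,0.0032,0.022,0.6,0,1.4,0,0.048,0.0032,0.0233,0.6,0,1.3,0,0.0475,0.0032,0.0245,0.6,0,0,0,0,0,0,0.6,0,0,0,0,0,0,0.6,0,0,0,0,0,0,0.6]
}}

```text
time: 9.65
tcp_pos: [0.461, -0.2798, 0.1485]
tcp_rot: [-0.388, 0.592, -0.591, 0.388]
force: [-0.3, -0.4, 0.3]
gripper_width: 0.0511
```

Run:
```python
from h import *
s,p,im,d=snap('wrist','w10'); print(s['time'],s['tcp_pos'],s['force'],s['gripper_width'])
crop(im,'w10c.png',220,400,100,280,4)
```

```text
9.65 [ 0.46102522 -0.2797919   0.14850416] [-0.34001013 -0.43445203  0.26382102] 0.05109561247342772
```

View pics/w10c.png

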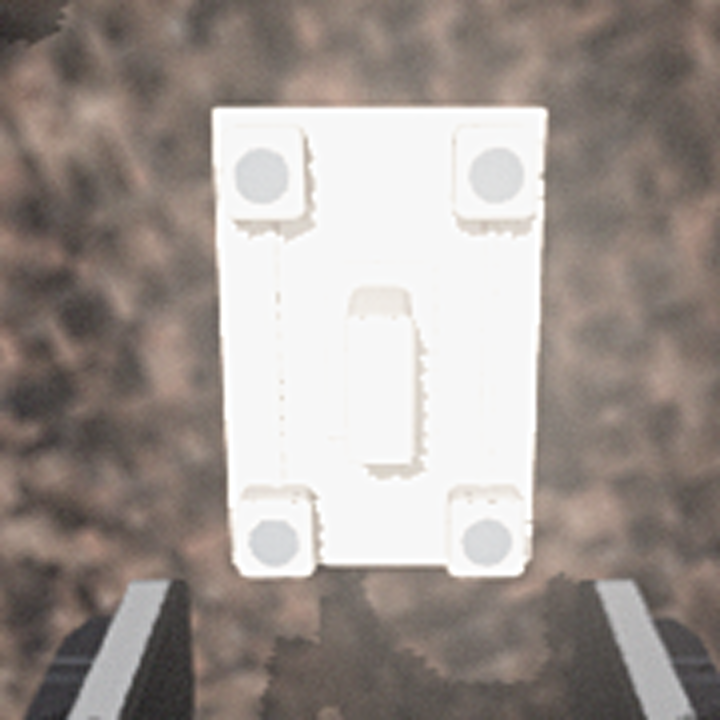

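Run:
```python
from fit import *
p=load('pics/w10.npz');M=R.from_quat(p['rot']).as_matrix();print(M.round(4))
dots=[(262,176,-27,46),(497,176,27,46),(275,543,-27,-46),(488,542,27,-46)]
ow=[(p,220+u/4-.4,100+v/4-.4,(a/1e3,b/1e3,.02)) for u,v,a,b in dots]
x,r=fit(ow,[.46,-.28,-.4]);print(x[:2].round(4),np.degrees(x[2]),r.tolist())
x4,_=fit(ow,[.46,-.28,-.4,0],True);print('z',x4)
print('tool',M.T@(np.r_[x[:2],.02]-p['tcp']),np.degrees(np.arctan2(M[1,2],M[0,2])))
```

```text
[[-3.980e-01 -7.000e-04  9.174e-01]
 [-9.174e-01  7.000e-04 -3.980e-01]
 [-3.000e-04 -1.000e+00 -1.000e-03]]
[ 0.4619 -0.2793] -23.214160900455834 [[0.1, 0.2], [-0.1, -0.0], [0.1, -0.1], [-0.1, -0.1]]
z [ 0.46193657 -0.2791483  -0.40516453  0.00074079]
tool [-0.00072524  0.12850379  0.00070205] -23.45513762597866
```

{"op": "servo_tool", "data": {
  "series": [0,0,0,0,0.045,-0.0003,0.6,0,0,0,0,0.045,0,0.6,0,0,0,0,0.03,0,0.6,0,0,0,0,0.015,0,0.6,0,0,0,0,0.003,0,0.6,0,0,0,0,0,0,0.6,0,0,0,0,0,0,0.6],
  "newtons": 60
}}

```text
time: 10.58
tcp_pos: [0.4619, -0.2814, 0.0122]
tcp_rot: [0.387, -0.591, 0.592, -0.388]
force: [-0.5, -0.5, 0.3]
gripper_width: 0.0512
```

Run:
```python
from h import *
s,p,im,d=snap('wrist','w11'); print(s['time'],s['tcp_pos'],s['force'],s['gripper_width'])
```

```text
10.575 [ 0.46188955 -0.28137364  0.01222252] [-0.49132149 -0.48849055  0.32962949] 0.0512392398465015
```

View pics/w11.png

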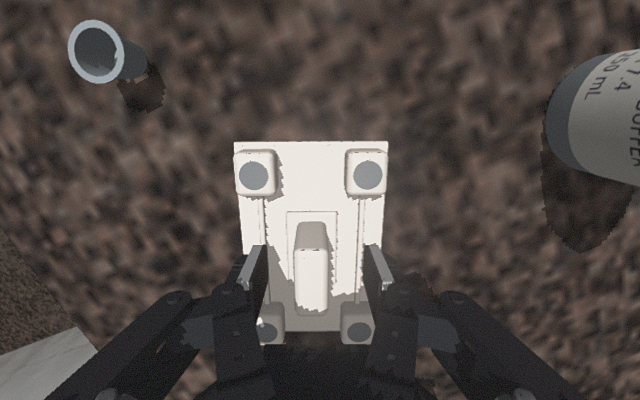

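{"op": "servo_tool", "data": {
  "series": [0,0,0,0,0.002,-0.0008,0.3,0,0,0,0,0,0,0,0,0,0,0,0,0,0,0,0,0,0,0,0,0,0,0,0,0,0,0,0,0,0,0,0,-0.02,0,0,0,0,0,0,-0.045,0,0,0,0,0,0,-0.05,0,0,0,0,0,0,0,0,0,0,0,0,0,0,0,0],
  "newtons": 60
}}

```text
time: 11.88
tcp_pos: [0.4599, -0.2803, 0.1231]
tcp_rot: [-0.388, 0.592, -0.591, 0.387]
force: [-0.7, 0.5, -1.6]
gripper_width: 0.015
```

Run:
```python
from h import *
s,p,im,d=snap('wrist','w12'); print(s['time'],s['tcp_pos'],s['force'],s['gripper_width'])
crop(im,'w12c.png',220,400,140,340,4)
plan([.524,.0085,.165],-8.0,open_=0)
```

```text
11.875 [ 0.45991968 -0.28033479  0.12305163] [-0.70907219  0.53988869 -1.58708746] 0.015004900153801787
n 6 turn [  0.1 -15.5  -0. ] shift tool [-0.2903 -0.0424 -0.0562]
0,-2.6,0,-0.0484,-0.0071,-0.0094,0,
0,-2.6,0,-0.0487,-0.007,-0.0071,0,
0,-2.6,0,-0.0491,-0.0071,-0.005,0,
0,-2.6,0,-0.0492,-0.0071,-0.0027,0,
0,-2.6,0,-0.0493,-0.0071,-0.0005,0,
0,-2.6,0,-0.0492,-0.007,0.0018,0,
end [0.524  0.0085 0.165 ]
```

View pics/w12c.png

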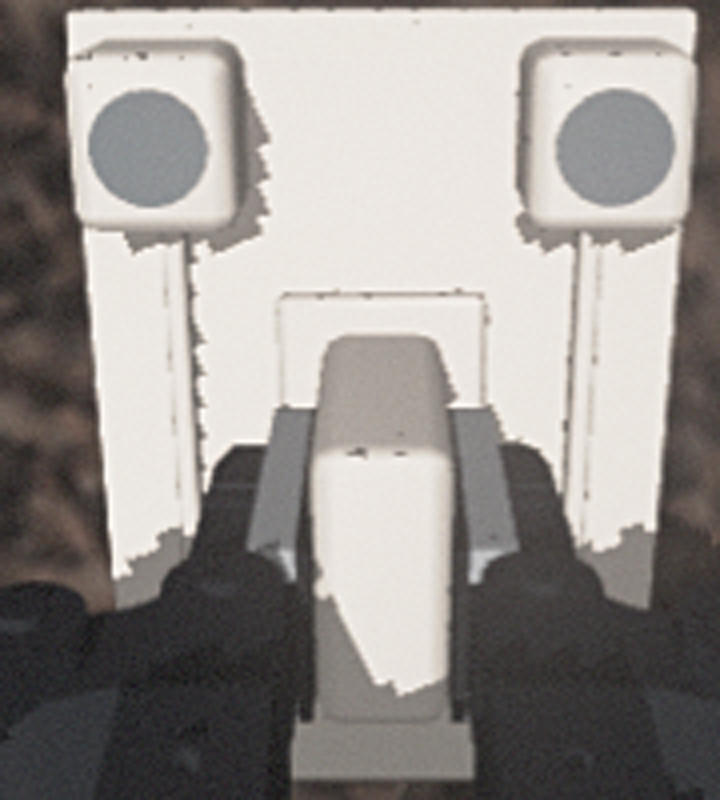

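```bash
cat > tf.py <<'E'
from fit import *
def intool(f):
    p=load(f);M=R.from_quat(p['rot']).as_matrix();T=np.eye(4);T[:3,:3]=M.T@p['T'][:3,:3];T[:3,3]=M.T@(p['T'][:3,3]-p['tcp']);q=dict(p);q['T']=T;return q,M
E
python3 - <<'E'
from tf import *
q,M=intool('pics/w12.npz');print(q['T'].round(4))
o,_=None,None
obs=[(148,147,-27,46,20),(616,147,27,46,20),(67,12,-40,60,4),(696,12,40,60,4)]
# tool frame: cover x->tool z, cover y -> -tool x, up -> -tool y
def r(x):
    out=[]
    for u,v,a,b,c in obs:
        a,b,c=a/1e3,b/1e3,c/1e3; cs,sn=np.cos(x[3]),np.sin(x[3])
        X=[x[0]-(sn*a+cs*b),x[1]-c,x[2]+cs*a-sn*b]
        out+=list(proj(q,X)-[220+u/4-.4,140+v/4-.4])
    return out
s=least_squares(r,[0,.01,0,0]);print(s.x[:3].round(4),np.degrees(s.x[3]),s.fun.round(2))
# well in tool frame from views w2,w5,w6
for f,u,v in [('w2',316,189.2),('w6',312.3,191.3),('w5',200+347/3-.3,130+367/3-.3)]:
    p=load(f'pics/{f}.npz');M=R.from_quat(p['rot']).as_matrix();X=onz(p,u,v,.048);print(f,X.round(4),(M.T@(X-p['tcp'])).round(4),p['tcp'].round(4))
E
```

```text
[[-1.000e-04  9.524e-01  3.050e-01 -7.870e-02]
 [-1.300e-03 -3.050e-01  9.524e-01 -1.433e-01]
 [ 1.000e+00 -3.000e-04  1.300e-03  7.000e-04]
 [ 0.000e+00  0.000e+00  0.000e+00  1.000e+00]]
[-0.002   0.0094  0.0009] -0.0005321563134996871 [ 0.59  0.18 -0.66  0.16 -0.38 -0.18  0.45 -0.19]
w2 [0.5249 0.0101 0.048 ] [-0.0043  0.1232  0.002 ] [0.5222 0.0061 0.1712]
w6 [0.525  0.0107 0.048 ] [-0.0005  0.1293 -0.0015] [0.5255 0.01   0.1773]
w5 [0.5243 0.0101 0.048 ] [-0.0003  0.0051  0.0011] [0.5232 0.01   0.0531]
```

{"op": "servo_tool", "data": {
  "series": [0,-2.6,0,-0.0485,-0.007,-0.0094,0,0,-2.6,0,-0.0485,-0.007,-0.0071,0,0,-2.6,0,-0.049,-0.007,-0.005,0,0,-2.6,0,-0.049,-0.007,-0.0027,0,0,-2.6,0,-0.0495,-0.007,-0.0005,0,0,-2.5,0,-0.049,-0.007,0.0018,0,0,0,0,0,0,0,0,0,0,0,0,0,0,0,0,0,0,0,0,0,0]
}}

```text
time: 13.05
tcp_pos: [0.5239, 0.0067, 0.1649]
tcp_rot: [-0.464, 0.535, -0.534, 0.463]
force: [0.1, -0.4, -1.4]
gripper_width: 0.0154
```

Run:
```python
from h import *
s,p,im,d=snap('wrist','w13'); print(s['time'],s['tcp_pos'],s['force'],s['gripper_width'])
s,p,im,d=snap('top','t13'); print(s['time'],s['tcp_pos']);crop(im,'t13c.png',270,400,160,240,6)
s,p,im,d=snap('scene','s13'); print(s['time'],s['tcp_pos']); crop(im,'s13c.png',260,400,150,260,5)
```

```text
13.05 [0.52392692 0.00671819 0.16493939] [ 0.08269328 -0.40254096 -1.39359225] 0.01544005548590628
13.1 [0.52407435 0.00663258 0.16522997]
13.15 [0.52419185 0.00662114 0.16544236]
```

View pics/w13.png

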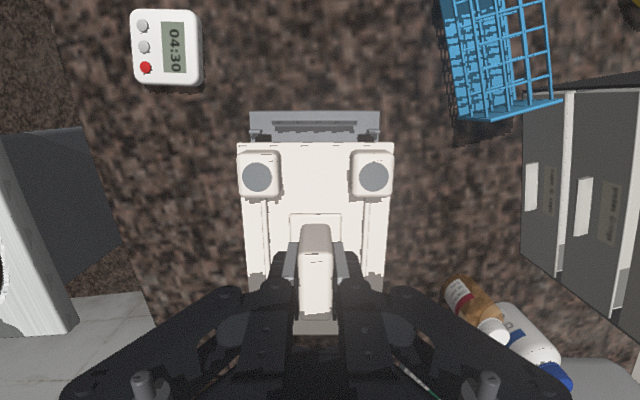

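View pics/t13c.png

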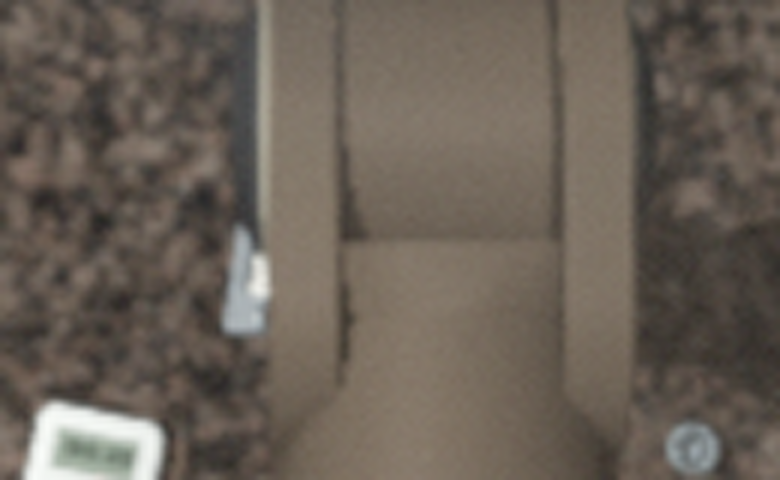

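View pics/s13c.png

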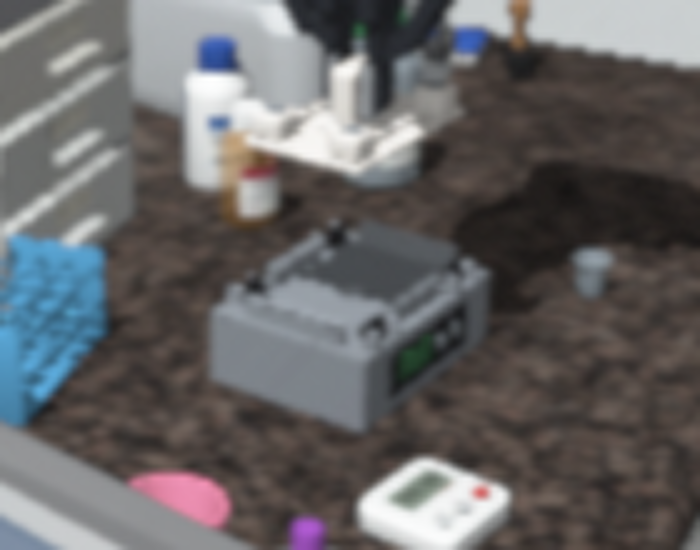

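Run:
```python
from h import *
im=load('pics/w13.npz')['im']
crop(im,'w13c.png',235,395,100,210,5)
```

```text
(no output)
```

View pics/w13c.png

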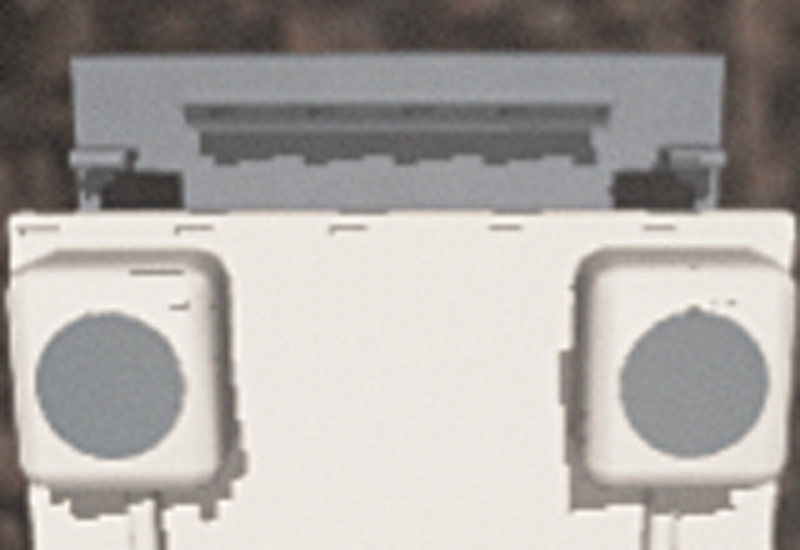

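Run:
```python
from tf import *
q,M=intool('pics/w13.npz');p=load('pics/w13.npz')
P=lambda u,v:(235+u/5-.4,100+v/5-.4)
obs=[(110,386,-27,46,20),(694,384,27,46,20),(10,214,-40,60,4),(796,214,40,60,4)]
def mk(obs,yfix=None):
    def r(x):
        out=[];cs,sn=np.cos(x[2]),np.sin(x[2]); y=yfix if yfix is not None else x[3]
        for u,v,a,b,c in obs:
            a,b,c=a/1e3,b/1e3,c/1e3
            X=[x[0]-(sn*a+cs*b),y-c,x[1]+cs*a-sn*b]
            out+=list(proj(q,X)-P(u,v))
        return out
    return r
for yf in (.0095,.0105,None):
    s=least_squares(mk(obs,yf),[0,0,0,.01]);print('cover x,z,yaw(deg)',s.x[:2].round(4),np.degrees(s.x[2]).round(2),s.x[3:],s.fun.round(1))
D=[(72,56,-56,73,48),(723,56,56,73,48)]
for z in (.1649,.166):
    s=least_squares(mk(D,z),[0,0,0]);print('warmer',s.x[:2].round(4),np.degrees(s.x[2]).round(2),s.fun.round(1))
print('phi',np.degrees(np.arctan2(M[1,2],M[0,2])),M[:,1])
```

```text
cover x,z,yaw(deg) [-0.0017  0.001 ] 0.04 [0.01] [ 0.7 -0.2 -0.4  0.1 -0.5  0.1  0.3 -0. ]
cover x,z,yaw(deg) [-0.0015  0.001 ] 0.04 [0.01] [ 1.1 -0.3 -0.8 -0.  -0.   0.2 -0.3  0.1]
cover x,z,yaw(deg) [-0.0017  0.001 ] 0.04 [0.00944422] [ 0.7 -0.2 -0.4  0.1 -0.6  0.1  0.3 -0. ]
warmer [-0.003   0.0003] -0.0 [-0.1  0.   0.1  0. ]
warmer [-0.003   0.0003] -0.0 [ 0.1 -0.  -0.1 -0. ]
phi -8.121300102024218 [-1.78626433e-03 -2.02904883e-04 -9.99998384e-01]
```

{"op": "servo_tool", "data": {
  "series": [0,0,0,-0.0013,0.03,-0.0007,0,0,0,0,0,0.035,0,0,0,0,0,0,0.02,0,0,0,0,0,0,0,0,0,0,0,0,0,0,0,0,0,0,0,0,0,0,0]
}}

```text
time: 13.95
tcp_pos: [0.5249, 0.0089, 0.0822]
tcp_rot: [0.463, -0.533, 0.534, -0.464]
force: [-0.7, 0.6, -0.9]
gripper_width: 0.0151
```

Run:
```python
from h import *
s,p,im,d=snap('wrist','w14'); print(s['time'],s['tcp_pos'],s['force'],s['gripper_width'])
crop(im,'w14c.png',215,415,90,240,4)
s,p,im,d=snap('scene','s14'); crop(im,'s14c.png',280,380,160,250,7)
```

```text
13.95 [0.52489163 0.00890613 0.08215765] [-0.69758244  0.56120037 -0.85398657] 0.015130661655592226
```

View pics/w14c.png

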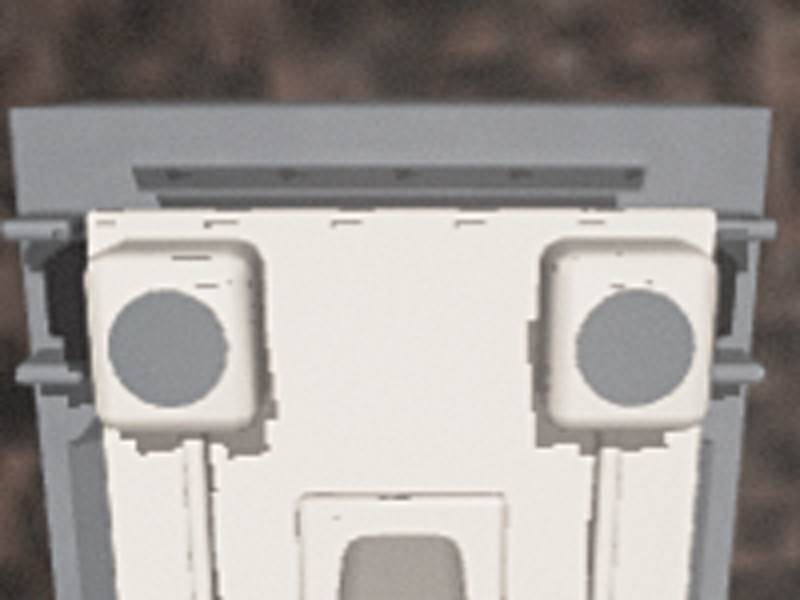

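View pics/s14c.png

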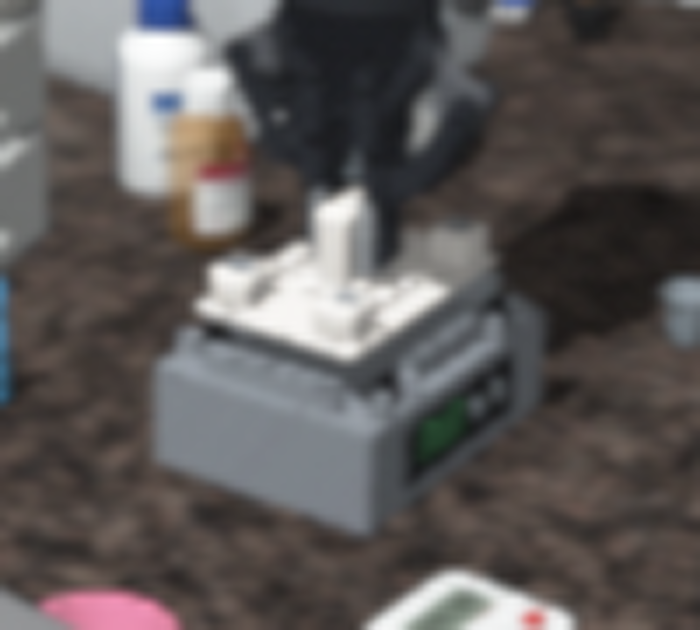

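```bash
cat > rel.py <<'E'
from tf import *
def rel(f,u0,v0,k,obs,D,zt):
    q,M=intool(f)
    def mk(obs,y):
        def r(x):
            out=[];cs,sn=np.cos(x[2]),np.sin(x[2])
            for u,v,a,b,c in obs:
                a,b,c=a/1e3,b/1e3,c/1e3
                out+=list(proj(q,[x[0]-(sn*a+cs*b),y-c,x[1]+cs*a-sn*b])-[u0+u/k-.4,v0+v/k-.4])
            return out
        return r
    c=least_squares(mk(obs,.0095),[0,0,0]).x; d=least_squares(mk(D,zt),[0,0,0]);print(d.fun.round(1));d=d.x
    print('cover',c.round(4),'warmer',d.round(4),'diff dx,dz',(d-c)[:2].round(4),'yaw deg',np.degrees(d-c)[2].round(2))
E
python3 - <<'E'
from rel import *
rel('pics/w14.npz',215,90,4,[(168,348,-27,46,20),(635,348,27,46,20),(88,212,-40,60,4),(716,212,40,60,4)],[(11,107,-56,73,48),(770,107,56,73,48)],.0822)
from workcell import bot
print(bot.read_state()['tcp_pos'])
E
```

```text
[ 0. -0. -0. -0.]
cover [-0.0016  0.001  -0.0004] warmer [-0.0008 -0.0006 -0.0004] diff dx,dz [ 0.0008 -0.0016] yaw deg 0.0
[0.52466548 0.00898633 0.08185488]
```

{"op": "servo_tool", "data": {
  "series": [0,0,0,0.0008,0,-0.0016,0,0,0,0,0,0.006,0,0,0,0,0,0,0,0,0,0,0,0,0,0,0,0,0,0,0,0,0,0,0]
}}

```text
time: 14.68
tcp_pos: [0.5224, 0.0085, 0.0749]
tcp_rot: [-0.464, 0.534, -0.534, 0.464]
force: [-0.4, 0.4, -0.6]
gripper_width: 0.0153
```

Run:
```python
from h import *
s,p,im,d=snap('wrist','w15'); print(s['time'],s['tcp_pos'],s['force'],s['gripper_width'])
crop(im,'w15c.png',215,415,90,240,4)
```

```text
14.675 [0.52242123 0.00846943 0.07491501] [-0.43429823  0.40181891 -0.60404229] 0.01534659786477929
```

View pics/w15c.png

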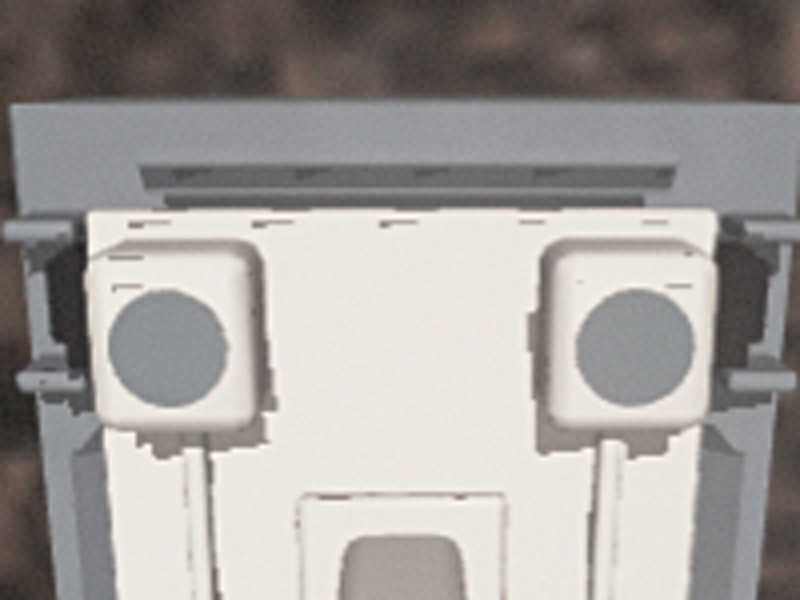

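Run:
```python
from rel import *
rel('pics/w15.npz',215,90,4,[(168,348,-27,46,20),(635,348,27,46,20),(88,212,-40,60,4),(716,212,40,60,4)],[(11,103.5,-56,73,48),(799,103,56,73,48)],.0749)
```

```text
[-0.5  0.   0.5  0. ]
cover [-0.0016  0.001  -0.0003] warmer [-0.0015  0.0015  0.0008] diff dx,dz [0.0001 0.0006] yaw deg 0.06
```

{"op": "servo_tool", "data": {
  "series": [0,0,0,0,0.003,0.0004,0,0,0,0,0,0.003,0,0,0,0,0,0,0.0015,0,0,0,0,0,0,0,0,0,0,0,0,0,0,0,0]
}}

```text
time: 15.35
tcp_pos: [0.5227, 0.0084, 0.0674]
tcp_rot: [-0.464, 0.534, -0.534, 0.464]
force: [-0.4, 0.5, -1.2]
gripper_width: 0.0155
```

Run:
```python
from h import *
s,p,im,d=snap('wrist','w16'); print(s['time'],s['tcp_pos'],s['force'],s['moment'],s['gripper_width'])
crop(im,'w16c.png',215,415,90,240,4)
s,p,im,d=snap('scene','s16'); crop(im,'s16c.png',280,380,160,250,7)
```

```text
15.35 [0.52270983 0.00842151 0.06741099] [-0.3574193   0.49204407 -1.22373623] [-0.02669099 -0.06658702  0.03698735] 0.015466821341475104
```

View pics/w16c.png

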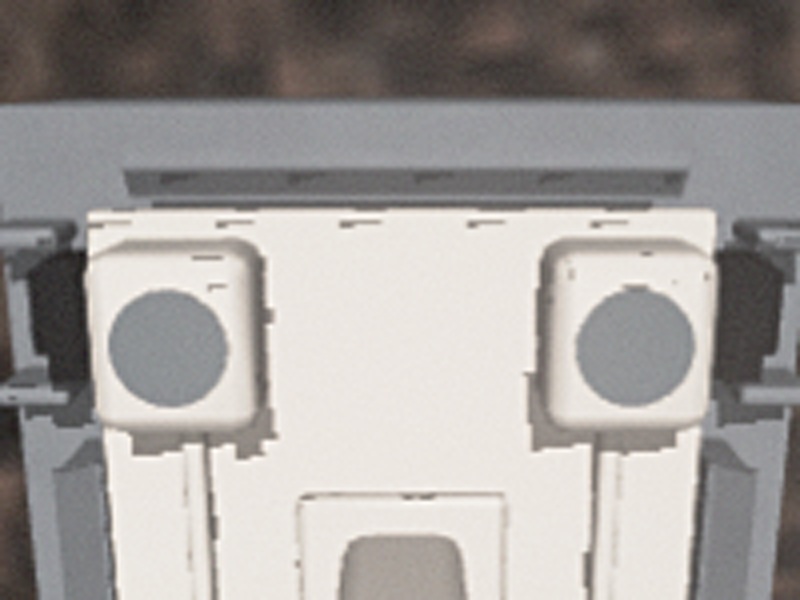

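View pics/s16c.png

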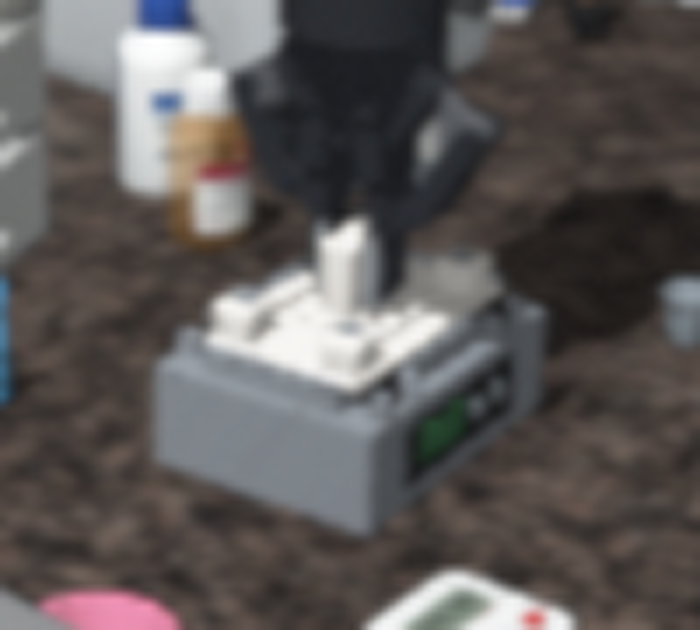

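{"op": "servo_tool", "data": {
  "series": [0,0,0,0,0.0015,0.0005,0,0,0,0,0,0,0,0,0,0,0,0,0,0,0]
}}

```text
time: 15.82
tcp_pos: [0.5233, 0.0084, 0.0664]
tcp_rot: [0.464, -0.534, 0.534, -0.464]
force: [-1.6, 1.0, 4.4]
gripper_width: 0.0152
```

{"op": "servo_tool", "data": {
  "series": [0,0,0,0,0,0,0.2,0,0,0,0,0,0,0.4,0,0,0,0,0,0,0.4,0,0,0,0,-0.03,0,0.4,0,0,0,0,-0.045,0,0.3,0,0,0,0,-0.035,0,0,0,0,0,0,0,0,0,0,0,0,0,0,0,0]
}}

```text
time: 16.82
tcp_pos: [0.523, 0.0083, 0.1752]
tcp_rot: [-0.464, 0.534, -0.534, 0.464]
force: [-0.3, -0.0, 1.7]
gripper_width: -0.0002
```

Run:
```python
from h import *
s,p,im,d=snap('wrist','w17'); print(s['time'],s['tcp_pos'],s['force'],s['moment'],s['gripper_width'])
crop(im,'w17c.png',235,395,90,260,4)
s,p,im,d=snap('scene','s17'); crop(im,'s17c.png',280,380,160,250,7)
```

```text
16.825 [0.52304463 0.00832368 0.17520514] [-0.33342556 -0.011969    1.68338695] [ 0.00765411 -0.03082306 -0.01027194] -0.00019358572974578628
```

View pics/w17c.png

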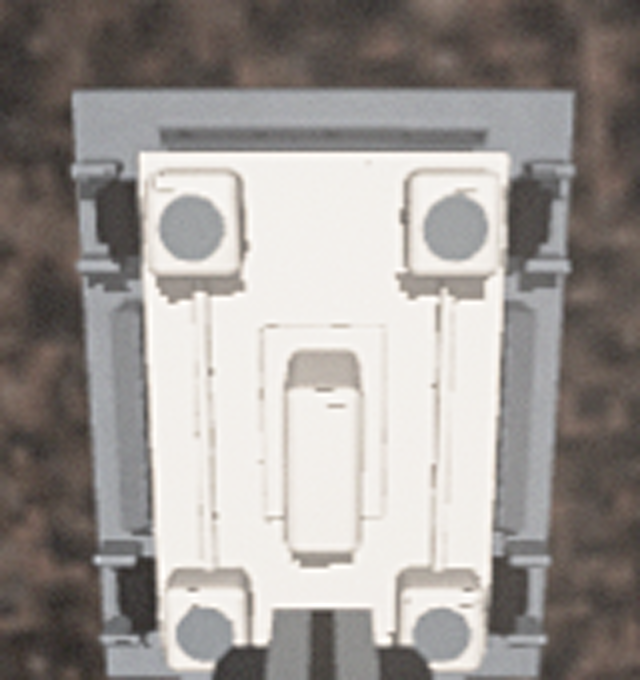

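View pics/s17c.png

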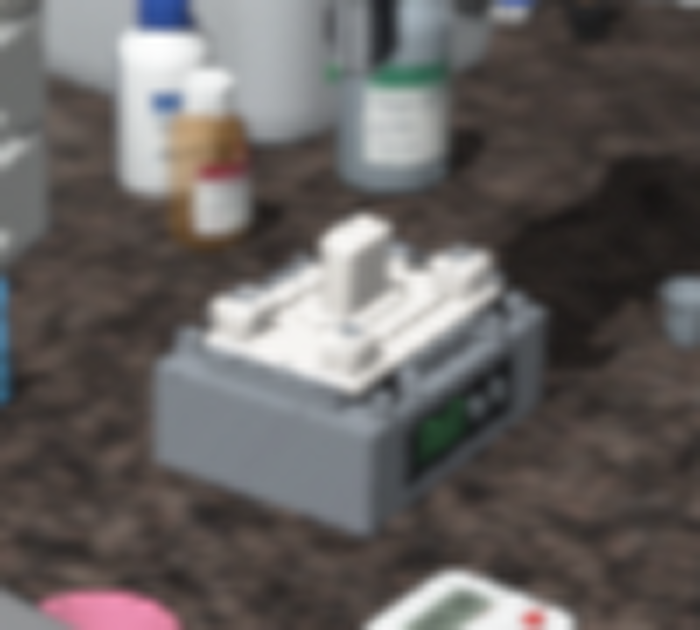

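Run:
```python
from fit import *
p=load('pics/w17.npz');M=R.from_quat(p['rot']).as_matrix()
dots=[(191,228,-27,46),(456,228,27,46),(205,634,-27,-46),(440,634,27,-46)]
ow=[(p,235+u/4-.4,90+v/4-.4,(a/1e3,b/1e3,.078)) for u,v,a,b in dots]
x,r=fit(ow,[.52,.01,-.14]);print(x[:2].round(4),np.degrees(x[2]),r.tolist())
x4,_=fit(ow,[.52,.01,-.14,0],True);print('z',x4)
print('tool',M.T@(np.r_[x[:2],.078]-p['tcp']))
for u,v,a,b in dots:
    U,V=int(235+u/4),int(90+v/4);print(a,b,atd(p,U,V,np.median(p['d'][V-2:V+3,U-2:U+3])).round(4))
```

```text
[0.5246 0.0099] -8.123528131733986 [[0.1, -0.0], [-0.2, 0.1], [-0.1, -0.1], [0.2, -0.0]]
z [ 5.24568784e-01  9.92058245e-03 -1.41782051e-01  2.08711739e-04]
tool [-0.00174896  0.0972041   0.001348  ]
-27 46 [0.5039 0.059  0.0784]
27 46 [0.5581 0.0514 0.0791]
-27 -46 [ 0.4917 -0.0315  0.0788]
27 -46 [ 0.545  -0.039   0.0788]
```

{"op": "servo_tool", "data": {
  "series": [0,0,0,-0.0235,0,-0.0135,0,0,0,0,-0.0235,0.02,-0.0135,0,0,0,0,0,0.04,0,0,0,0,0,0,0.03,0,0,0,0,0,0,0,0,0,0,0,0,0,0,0,0]
}}

```text
time: 17.68
tcp_pos: [0.5033, 0.0586, 0.0864]
tcp_rot: [0.464, -0.534, 0.534, -0.464]
force: [-0.6, 0.4, 0.5]
gripper_width: 0.0001
```

Run:
```python
from h import *
s,p,im,d=snap('wrist','w18'); print(s['time'],s['tcp_pos'],s['force'],s['moment'])
s,p,im,d=snap('scene','s18'); crop(im,'s18c.png',280,380,160,250,7)
```

```text
17.675 [0.50327916 0.05861234 0.08642406] [-0.58476047  0.40585471  0.49374565] [-0.01386036  0.04797429 -0.0030124 ]
```

View pics/w18.png

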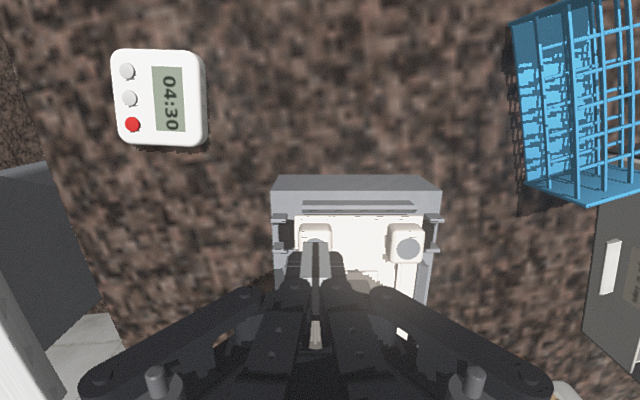

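View pics/s18c.png

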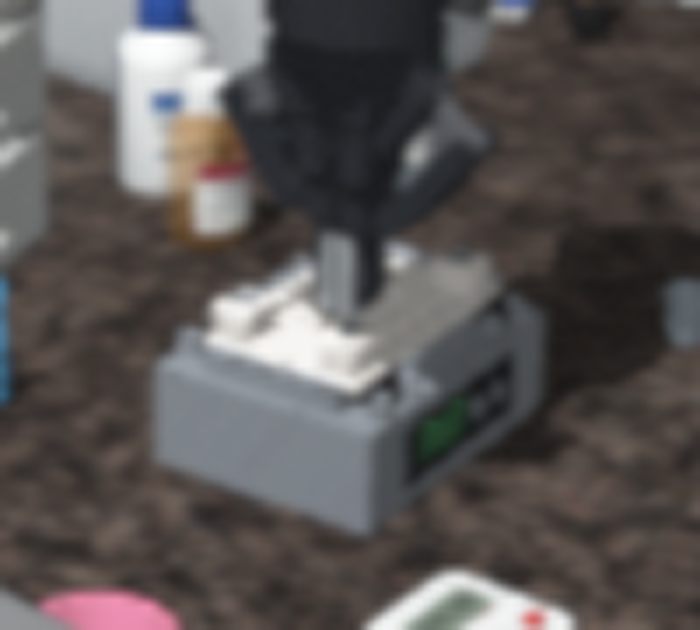

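{"op": "servo_tool", "data": {
  "series": [0,0,0,0,0.006,0,0,0,0,0,0,0.003,0,0,0,0,0,0,0.002,0,0,0,0,0,0,0,0,0]
}}

```text
time: 18.27
tcp_pos: [0.5038, 0.0587, 0.0757]
tcp_rot: [0.463, -0.533, 0.534, -0.464]
force: [0.1, -0.1, 4.5]
gripper_width: 0.0
```

{"op": "servo_tool", "data": {
  "series": [0,0,0,0,0.002,0,0,0,0,0,0,0.002,0,0,0,0,0,0,0,0,0]
}}

```text
time: 18.65
tcp_pos: [0.503, 0.0586, 0.0707]
tcp_rot: [-0.464, 0.534, -0.534, 0.464]
force: [-0.0, 0.3, 1.4]
gripper_width: -0.0
```

{"op": "servo_tool", "data": {
  "series": [0,0,0,0,0.002,0,0,0,0,0,0,0.0015,0,0,0,0,0,0,0,0,0,0,0,0,0,0,0,0]
}}

```text
time: 19.15
tcp_pos: [0.5036, 0.0589, 0.0699]
tcp_rot: [0.463, -0.533, 0.534, -0.465]
force: [-6.9, 0.9, 20.0]
gripper_width: 0.0
```

Run:
```python
from h import *
s,p,im,d=snap('wrist','w19'); print(s['time'],s['tcp_pos'],s['force'],s['moment'])
s,p,im,d=snap('scene','s19'); crop(im,'s19c.png',280,380,160,250,7)
```

```text
19.15 [0.50359517 0.05890482 0.06989165] [-6.9409524   0.90089355 19.95316049] [0.01204627 1.29489626 0.04455368]
```

View pics/s19c.png

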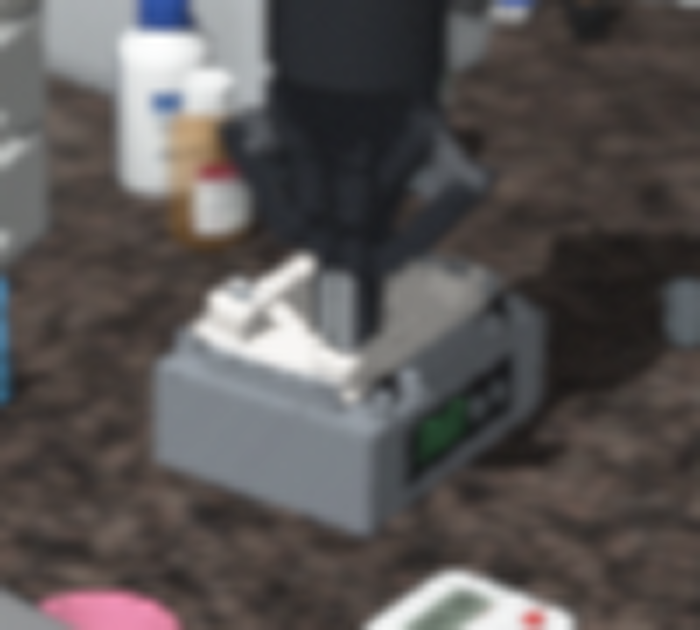

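{"op": "servo_tool", "data": {
  "series": [0,0,0,0,-0.015,0,0,0,0,0,0,-0.05,0,0,0,0,0,0.0235,-0.04,0.0135,0,0,0,0,0.0235,0,0.0135,0,0,0,0,0,0,0,0,0,0,0,0,0,0,0]
}}

```text
time: 20.0
tcp_pos: [0.5227, 0.0086, 0.1718]
tcp_rot: [-0.464, 0.534, -0.533, 0.463]
force: [-0.1, -0.6, -0.5]
gripper_width: -0.0
```

```bash
cat > pads.py <<'E'
from h import *
import sys
def look(n):
    s,p,im,d=snap('wrist',f'w{n}'); print(s['time'],s['tcp_pos'].round(4),s['force'].round(1))
    crop(im,f'w{n}c.png',235,395,90,260,4)
    s,p,im,d=snap('scene',f's{n}'); crop(im,f's{n}c.png',280,380,160,250,7)
def heights(n,uv):
    p=load(f'pics/w{n}.npz')
    for u,v in uv:
        U,V=int(235+u/4),int(90+v/4);print(atd(p,U,V,np.median(p['d'][V-2:V+3,U-2:U+3])).round(4))
E
python3 -c "from pads import *; look(20)"
```

```text
20.0 [0.5227 0.0086 0.1718] [-0.1 -0.6 -0.5]
```

View pics/w20c.png

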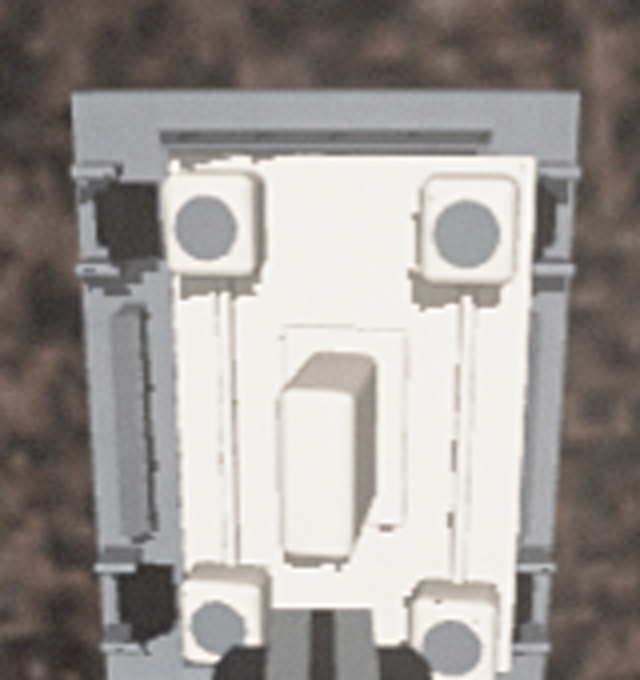

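View pics/s20c.png

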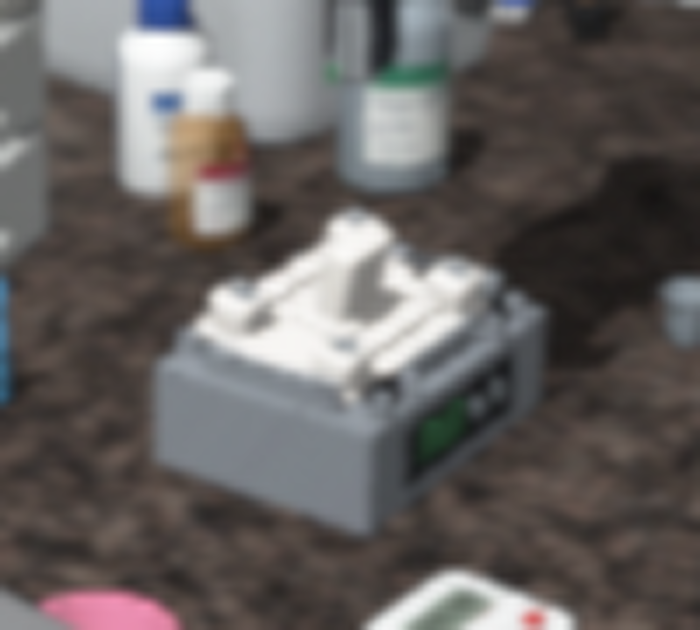

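```bash
python3 -c "
from pads import *
heights(20,[(205,228),(467,234),(217,628),(452,648)])
print()
# plate edge points
heights(20,[(190,350),(520,350),(200,500),(505,500),(250,180),(400,180)])"
```

```text
[0.5062 0.0583 0.071 ]
[0.5587 0.0514 0.0807]
[ 0.4934 -0.0327  0.071 ]
[ 0.5465 -0.0399  0.0814]

[0.4958 0.0297 0.0528]
[0.5697 0.0225 0.0662]
[ 0.4922 -0.0074  0.0531]
[ 0.5629 -0.0122  0.0666]
[0.5168 0.0667 0.0706]
[0.5482 0.0615 0.062 ]
```

{"op": "servo_tool", "data": {
  "series": [0,0,0,-0.0235,0,0.014,0,0,0,0,-0.023,0.02,0.0145,0,0,0,0,0,0.035,0,0,0,0,0,0,0.027,0,0,0,0,0,0,0,0,0,0,0,0,0,0,0,0]
}}

```text
time: 20.85
tcp_pos: [0.5582, 0.0508, 0.0913]
tcp_rot: [0.464, -0.534, 0.534, -0.464]
force: [0.8, 0.4, 0.4]
gripper_width: -0.0001
```

```bash
python3 -c "from pads import *; look(21)"
```

```text
20.85 [0.5582 0.0508 0.0913] [0.8 0.4 0.4]
```

View pics/w21.png

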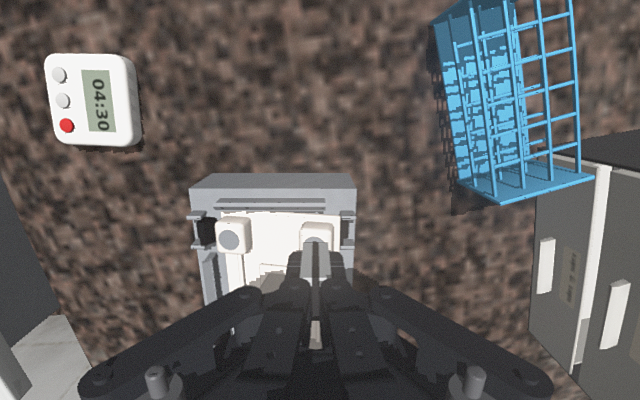

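{"op": "servo_tool", "data": {
  "series": [0,0,0,0,0.008,0,0,0,0,0,0,0.003,0,0,0,0,0,0,0.002,-0.0005,0,0,0,0,0,0,0,0]
}}

```text
time: 21.45
tcp_pos: [0.5584, 0.0505, 0.0796]
tcp_rot: [0.463, -0.533, 0.534, -0.465]
force: [-2.4, -0.4, 12.9]
gripper_width: -0.0001
```

{"op": "servo_tool", "data": {
  "series": [0,0,0,0,0.0015,-0.001,0,0,0,0,0,0.001,0,0,0,0,0,0,0,0,0]
}}

```text
time: 21.82
tcp_pos: [0.5586, 0.0506, 0.0791]
tcp_rot: [0.462, -0.532, 0.535, -0.466]
force: [-4.7, -1.1, 23.1]
gripper_width: 0.0004
```

```bash
python3 -c "from pads import *; look(22)"
```

```text
21.825 [0.5586 0.0506 0.0791] [-4.7 -1.1 23.1]
```

View pics/s22c.png

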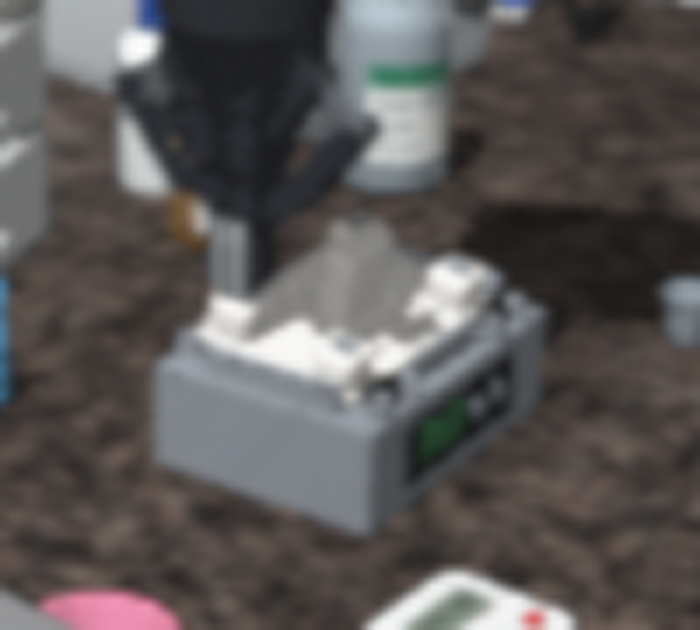

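View pics/w22.png

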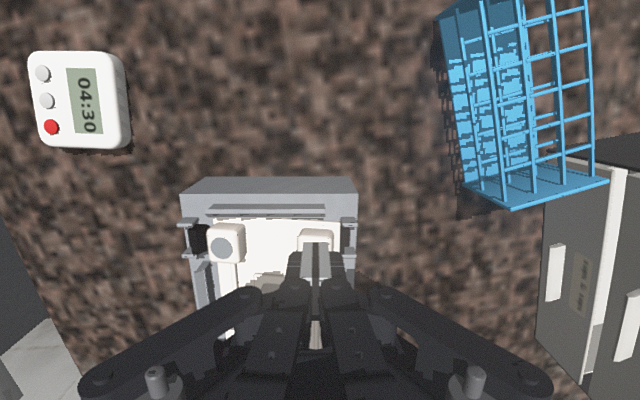

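{"op": "servo_tool", "data": {
  "series": [0,0,0,0,-0.012,0,0,0,0,0,0,-0.04,0,0,0,0,0,0.0235,-0.04,-0.014,0,0,0,0,0.023,0,-0.013,0.3,0,0,0,0,0,0,0.4,0,0,0,0,0,0,0.5]
}}

```text
time: 22.68
tcp_pos: [0.5233, 0.0086, 0.1664]
tcp_rot: [-0.464, 0.534, -0.534, 0.464]
force: [0.7, 0.1, -0.2]
gripper_width: 0.0426
```

```bash
python3 -c "from pads import *; look(23)"
```

```text
22.675 [0.5233 0.0086 0.1664] [ 0.7  0.1 -0.2]
```

View pics/w23c.png

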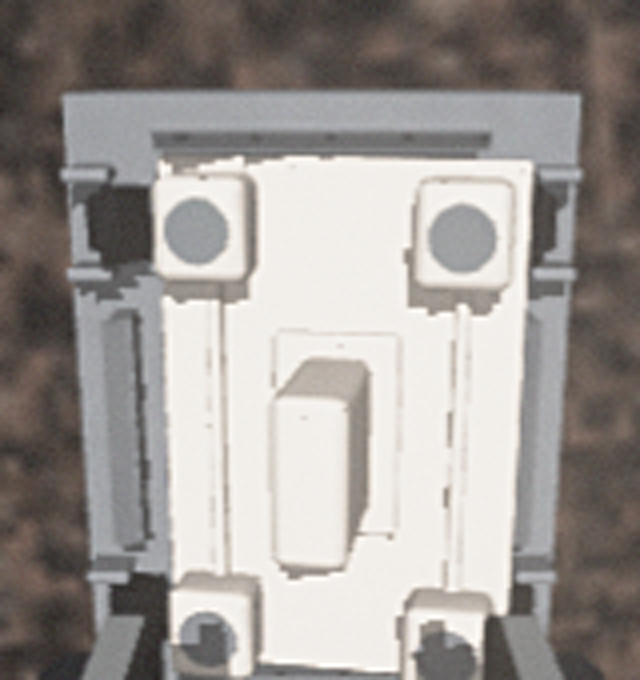

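```bash
cat > pose.py <<'E'
from h import *
def pose(n,uv,k=4,u0=235,v0=90):
    p=load(f'pics/w{n}.npz'); px=np.array([undist(p,u0+u/k-.4,v0+v/k-.4) for u,v in uv])
    o=np.array([(-27,46,20),(27,46,20),(-27,-46,20),(27,-46,20)],float)/1e3
    best=None
    from scipy.optimize import least_squares
    T=p['T']
    def f(x):
        X=(R.from_rotvec(x[3:]).apply(o)+x[:3]-T[:3,3])@T[:3,:3]; return ((X[:,:2]/X[:,2:]-px)*p['fx']).ravel()
    s=least_squares(f,[.525,.009,.055,0,-.1,-.14]); M=R.from_rotvec(s.x[3:]).as_matrix()
    print('origin',s.x[:3].round(4),'x',M[:,0].round(3),'y',M[:,1].round(3),'res',abs(s.fun).max().round(2))
    pads=R.from_matrix(M).apply(o)+s.x[:3]; print('pads z above deck mm',((pads[:,2]-.048)*1e3).round(1)); 
    w=np.array([.5247,.0097]);a=np.radians(-8.1);e=np.array([np.cos(a),np.sin(a)]);g=np.array([-e[1],e[0]])
    d=s.x[:2]-w; print('shift in warmer x,y mm (origin underside)',(1e3*np.array([d@e,d@g])).round(1)); 
    b=s.x[:3]+M[:,2]*.03; print('bar mid',b.round(4))
    t=R.from_quat(p['rot']).as_matrix(); print('bar(30mm) in tool',(t.T@(b-p['tcp'])).round(4))
E
python3 -c "
from pose import *
pose(17,[(191,228),(456,228),(205,634),(440,634)])
pose(20,[(205,228),(467,234),(217,628),(452,648)])
pose(23,[(197,230),(462,237),(208,640),(445,655)])"
```

```text
origin [0.5245 0.0101 0.0586] x [ 0.99  -0.142 -0.004] y [0.142 0.99  0.006] res 0.18
pads z above deck mm [31.  30.7 30.4 30.1]
shift in warmer x,y mm (origin underside) [-0.2  0.4]
bar mid [0.5246 0.0099 0.0885]
bar(30mm) in tool [-0.0018  0.0867  0.0014]
origin [0.5297 0.0092 0.0567] x [ 0.974 -0.138  0.178] y [0.139 0.99  0.007] res 0.14
pads z above deck mm [23.9 33.5 23.3 32.9]
shift in warmer x,y mm (origin underside) [5.  0.2]
bar mid [0.5244 0.0098 0.0862]
bar(30mm) in tool [-0.0014  0.0855  0.0017]
origin [0.5281 0.0086 0.0538] x [ 0.981 -0.141  0.135] y [ 0.145  0.989 -0.02 ] res 0.23
pads z above deck mm [21.  28.3 22.9 30.2]
shift in warmer x,y mm (origin underside) [ 3.5 -0.6]
bar mid [0.5241 0.0098 0.0835]
bar(30mm) in tool [-0.0013  0.083   0.0007]
```

{"op": "servo_tool", "data": {
  "series": [0,0,0,0,0.04,0,0.5,0,0,0,0,0.04,0,0.5,0,0,0,0,0.014,0,0.5,0,0,0,0,0,0,0.3,0,0,0,0,0,0,0.1,0,0,0,0,0,0,0,0,0,0,0,0,0,0,0,0,0,0,0,0,0],
  "newtons": 60
}}

```text
time: 23.78
tcp_pos: [0.5239, 0.0085, 0.0764]
tcp_rot: [0.463, -0.533, 0.534, -0.465]
force: [-6.7, 0.2, 12.1]
gripper_width: 0.0165
```

{"op": "servo_tool", "data": {
  "series": [0,0,0,0,-0.003,0,0,0,0,0,0,-0.005,0,0,0,0,0,0,-0.006,0,0,0,0,0,0,0,0,0,0,0,0,0,0,0,0,0,0,0,0,0,0,0]
}}

```text
time: 24.52
tcp_pos: [0.523, 0.0083, 0.0865]
tcp_rot: [-0.464, 0.534, -0.534, 0.464]
force: [0.5, 0.5, -0.5]
gripper_width: 0.015
```

Run:
```python
from h import *
s,p,im,d=snap('wrist','w24'); print(s['time'],s['tcp_pos'],s['force'],s['gripper_width'])
crop(im,'w24c.png',215,415,90,240,4)
```

```text
24.525 [0.52302631 0.00831586 0.08653606] [ 0.47131955  0.49318042 -0.5107585 ] 0.014984403186932293
```

View pics/w24c.png

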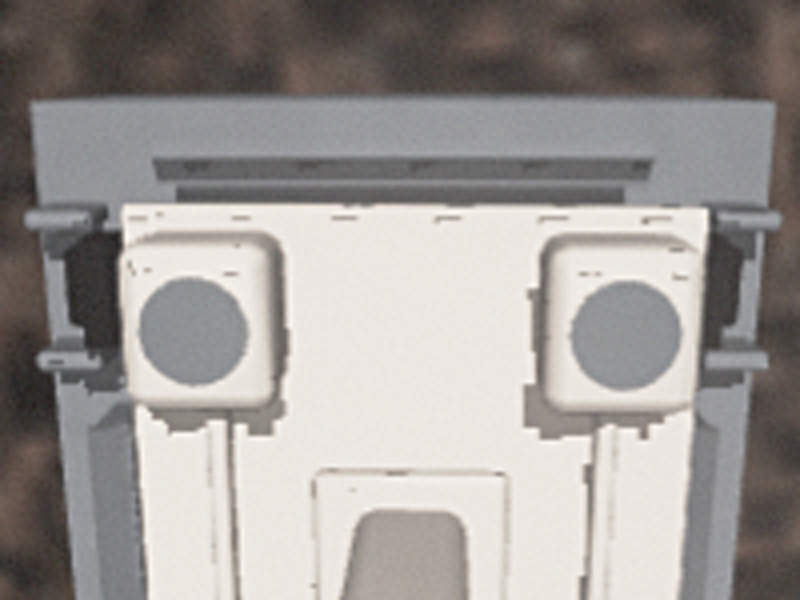

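```bash
cat > rel3.py <<'E'
from tf import *
def rel3(n,u0,v0,k,obs,D,zt,y0=.015):
    q,M=intool(f'pics/w{n}.npz')
    B=np.array([[0,-1,0],[0,0,-1],[1,0,0]],float) # cover->tool
    def r(x):
        out=[];Rm=R.from_rotvec(x[3:]).as_matrix()@B
        for u,v,a,b,c in obs: out+=list(proj(q,x[:3]+Rm@np.array([a,b,c])/1e3)-[u0+u/k-.4,v0+v/k-.4])
        return out
    s=least_squares(r,[0,y0,0,0,0,0]);c=s.x
    def g(x):
        out=[];cs,sn=np.cos(x[2]),np.sin(x[2])
        for u,v,a,b,cc in D:
            a,b,cc=a/1e3,b/1e3,cc/1e3
            out+=list(proj(q,[x[0]-(sn*a+cs*b),zt-cc,x[1]+cs*a-sn*b])-[u0+u/k-.4,v0+v/k-.4])
        return out
    d=least_squares(g,[0,0,0]).x
    print('cover',c[:3].round(4),'rot deg',np.degrees(c[3:]).round(2),'res',abs(s.fun).max().round(2));print('warmer',d[:2].round(4),np.degrees(d[2]).round(2),'dx,dz',(d[0]-c[0]).round(4),(d[1]-c[2]).round(4))
E
python3 - <<'E'
from rel3 import *
rel3(24,215,90,4,[(193,331,-27,46,20),(627,334,27,46,20),(123,206,-40,60,4),(709,208,40,60,4)],[(32,102,-56,73,48),(775,102,56,73,48)],.0865)
E
```

```text
cover [-0.0009  0.0193  0.0028] rot deg [ 2.55 -0.09 -1.02] res 0.5
warmer [-0.0014  0.0013] 0.01 dx,dz -0.0005 -0.0014
```

{"op": "servo_tool", "data": {
  "series": [-2.5,0,0,-0.0005,0,-0.0007,0,0,0,0,0,0.003,0,0,0,0,0,0,0.003,0,0,0,0,0,0,0,0,0,0,0,0,0,0,0,0]
}}

```text
time: 25.2
tcp_pos: [0.5222, 0.009, 0.0809]
tcp_rot: [-0.474, 0.545, -0.522, 0.454]
force: [-0.8, -0.7, -1.1]
gripper_width: 0.0146
```

Run:
```python
from h import *
s,p,im,d=snap('wrist','w25'); print(s['time'],s['tcp_pos'],s['force'],s['gripper_width'])
crop(im,'w25c.png',215,415,90,240,4)
```

```text
25.2 [0.52218771 0.00897021 0.08092145] [-0.80027372 -0.7432864  -1.07959261] 0.014643500589525937
```

View pics/w25c.png

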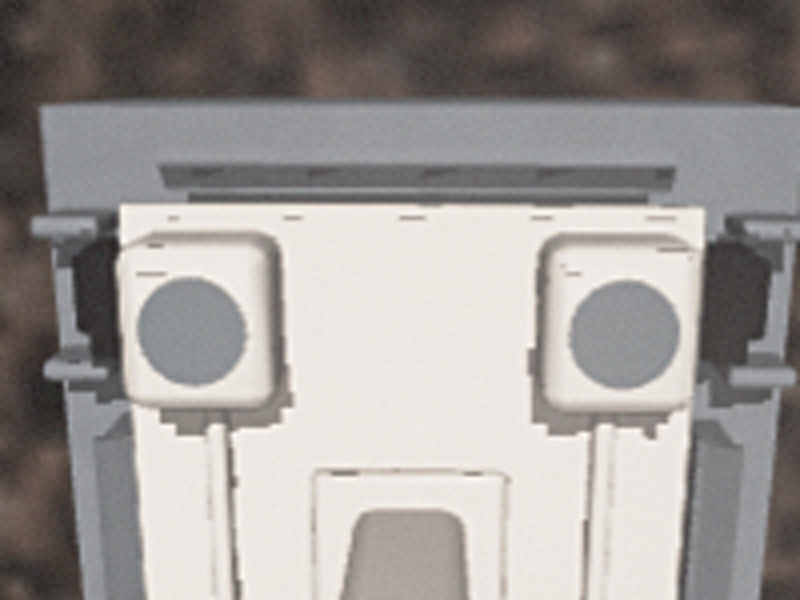

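```bash
cat > relw.py <<'E'
from h import *
from scipy.optimize import least_squares
def fitw(n,u0,v0,k,obs,free6,x0):
    p=load(f'pics/w{n}.npz')
    def r(x):
        if free6: Rm=R.from_rotvec(x[3:]).as_matrix();t=x[:3]
        else: Rm=R.from_rotvec([0,0,x[2]]).as_matrix();t=np.r_[x[:2],0]
        o=[]
        for u,v,a,b,c in obs:o+=list(proj(p,t+Rm@np.array([a,b,c])/1e3)-[u0+u/k-.4,v0+v/k-.4])
        return o
    s=least_squares(r,x0);return s.x,abs(s.fun).max()
def relw(n,u0,v0,k,obs,D):
    c,e=fitw(n,u0,v0,k,obs,True,[.524,.009,.065,0,0,-.14]);d,e2=fitw(n,u0,v0,k,D,False,[.524,.009,-.14])
    M=R.from_rotvec(c[3:]).as_matrix();a=np.radians(-8.1);E=np.array([[np.cos(a),np.sin(a)],[-np.sin(a),np.cos(a)]])
    print('cover',c[:3].round(4),'x',M[:,0].round(3),'y',M[:,1].round(3),e.round(2),'warmer',d.round(4),e2.round(2),'cover-warmer in warmer x,y mm',(1e3*E@(c[:2]-d[:2])).round(2))
E
python3 - <<'E'
from relw import *
relw(24,215,90,4,[(193,331,-27,46,20),(627,334,27,46,20),(123,206,-40,60,4),(709,208,40,60,4)],[(32,102,-56,73,48),(775,102,56,73,48)])
relw(25,215,90,4,[(191,331,-27,46,20),(625,333.5,27,46,20),(120,206,-40,60,4),(705,208,40,60,4)],[(40,106,-56,73,48),(801,107,56,73,48)])
relw(16,215,90,4,[(168,348,-27,46,20),(635,348,27,46,20),(88,211,-40,60,4),(716,211,40,60,4)],[(-12,103,-56,73,48),(804,103,56,73,48)])
E
```

```text
cover [0.5259 0.0088 0.0672] x [ 0.99  -0.138  0.044] y [ 0.139  0.99  -0.018] 0.5 warmer [ 0.5245  0.0095 -0.1401] 0.14 cover-warmer in warmer x,y mm [ 1.47 -0.5 ]
cover [0.5237 0.0096 0.0615] x [ 0.99  -0.139 -0.01 ] y [ 0.139  0.99  -0.019] 0.55 warmer [ 0.5239  0.0096 -0.1398] 0.43 cover-warmer in warmer x,y mm [-0.2  -0.02]
cover [0.524  0.0099 0.0582] x [ 0.99  -0.139  0.004] y [ 0.139  0.99  -0.005] 0.51 warmer [ 0.5232  0.01   -0.1403] 1.46 cover-warmer in warmer x,y mm [ 0.81 -0.06]
```

{"op": "servo_tool", "data": {
  "series": [0,0,0,0,0.0025,0,0,0,0,0,0,0.002,0,0,0,0,0,0,0,0,0,0,0,0,0,0,0,0]
}}

```text
time: 25.75
tcp_pos: [0.5226, 0.009, 0.0773]
tcp_rot: [-0.473, 0.545, -0.522, 0.454]
force: [-0.8, -0.7, 5.1]
gripper_width: 0.0147
```

{"op": "servo_tool", "data": {
  "series": [0,0,0,0,0,0,0.2,0,0,0,0,0,0,0.4,0,0,0,0,0,0,0.4,0,0,0,0,-0.03,0,0.4,2.5,0,0,0,-0.04,0,0.3,0,0,0,0,-0.025,0,0,0,0,0,0,0,0,0,0,0,0,0,0,0,0]
}}

```text
time: 26.75
tcp_pos: [0.5249, 0.0085, 0.1703]
tcp_rot: [-0.464, 0.534, -0.534, 0.463]
force: [-0.4, 0.8, -0.6]
gripper_width: -0.0002
```

```bash
python3 -c "from pads import *; look(26)"
```

```text
26.75 [0.5249 0.0085 0.1703] [-0.4  0.8 -0.6]
```

View pics/w26c.png

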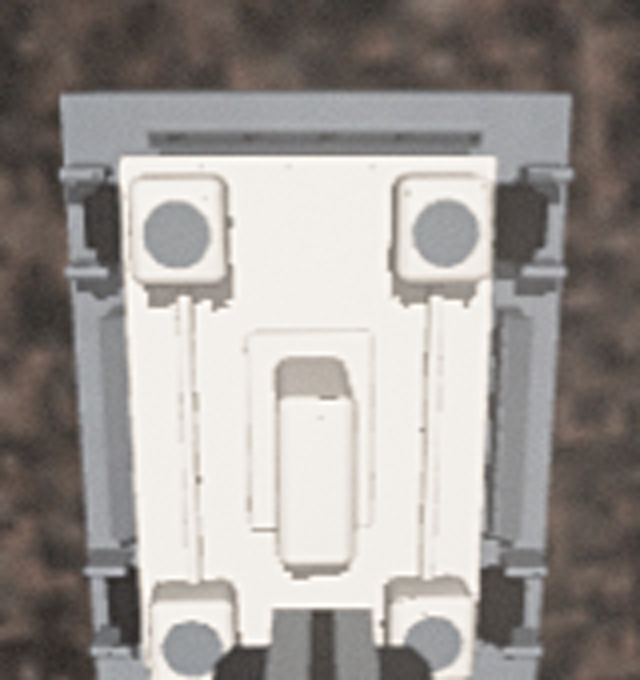

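```bash
python3 -c "
from pose import *
pose(26,[(177,233),(445,233),(192,648),(433,643)])
from relw import *
relw(26,235,90,4,[(177,233,-27,46,20),(445,233,27,46,20),(192,648,-27,-46,20),(433,643,27,-46,20)],[(60,94,-56,73,48),(573,94,56,73,48)])
relw(17,235,90,4,[(191,228,-27,46,20),(456,228,27,46,20),(205,634,-27,-46,20),(440,634,27,-46,20)],[(72,92,-56,73,48),(575,92,56,73,48)])
from pads import *
heights(26,[(177,233),(445,233),(192,635),(433,633)])
"
```

```text
origin [0.5231 0.01   0.0578] x [ 0.989 -0.14  -0.041] y [ 0.14   0.99  -0.008] res 0.2
pads z above deck mm [30.5 28.3 31.2 29. ]
shift in warmer x,y mm (origin underside) [-1.6  0.1]
bar mid [0.5244 0.01   0.0877]
bar(30mm) in tool [-0.0014  0.0826 -0.0006]
cover [0.5231 0.01   0.0578] x [ 0.989 -0.14  -0.041] y [ 0.14   0.99  -0.008] 0.2 warmer [ 0.5248  0.0095 -0.1403] 0.34 cover-warmer in warmer x,y mm [-1.66  0.21]
cover [0.5245 0.0101 0.0585] x [ 0.99  -0.142 -0.004] y [0.142 0.99  0.006] 0.18 warmer [ 0.5246  0.0094 -0.1401] 0.21 cover-warmer in warmer x,y mm [-0.22  0.67]
[0.504  0.0595 0.0799]
[0.557  0.0517 0.0776]
[ 0.4919 -0.028   0.0798]
[ 0.5448 -0.0366  0.0775]
```

View pics/s26c.png

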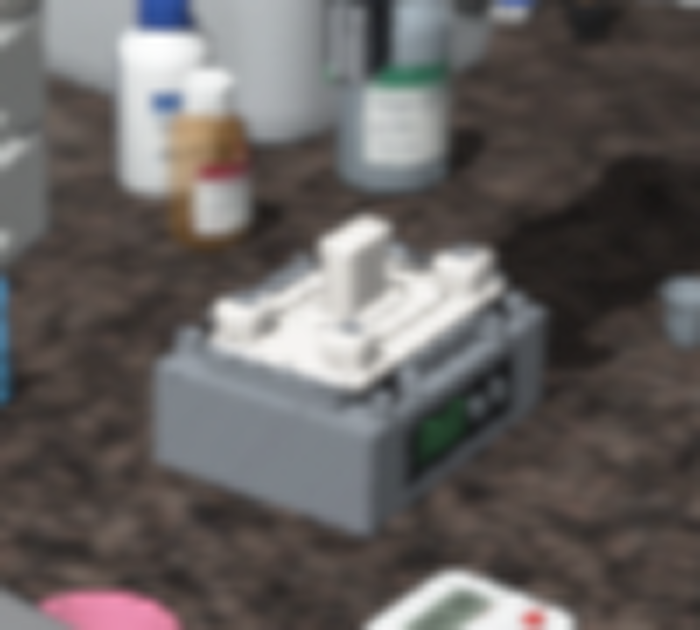

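{"op": "servo_tool", "data": {
  "series": [0,0,0,-0.0235,0,-0.0165,0,0,0,0,-0.0235,0.02,-0.0165,0,0,0,0,0,0.035,0,0,0,0,0,0,0.027,0,0,0,0,0,0,0,0,0,0,0,0,0,0,0,0]
}}

```text
time: 27.6
tcp_pos: [0.4993, 0.0597, 0.0897]
tcp_rot: [-0.464, 0.534, -0.534, 0.464]
force: [0.2, 0.9, 1.0]
gripper_width: 0.0002
```

{"op": "servo_tool", "data": {
  "series": [0,0,0,0,0.006,0,0,0,0,0,0,0.003,-0.0003,0,0,0,0,0,0.002,-0.0005,0,0,0,0,0,0.002,-0.0005,0,0,0,0,0,0,0,0]
}}

```text
time: 28.22
tcp_pos: [0.4986, 0.0599, 0.077]
tcp_rot: [0.463, -0.533, 0.534, -0.464]
force: [1.9, -1.2, 2.4]
gripper_width: -0.0001
```

{"op": "servo_tool", "data": {
  "series": [0,0,0,0,0.002,-0.0005,0,0,0,0,0,0.002,-0.0005,0,0,0,0,0,0,0,0]
}}

```text
time: 28.6
tcp_pos: [0.4957, 0.06, 0.0715]
tcp_rot: [-0.464, 0.534, -0.533, 0.463]
force: [-0.0, -0.3, 0.2]
gripper_width: 0.0001
```

```bash
python3 -c "from pads import *; look(27)"
```

```text
28.6 [0.4957 0.06   0.0715] [-0.  -0.3  0.2]
```

View pics/s27c.png

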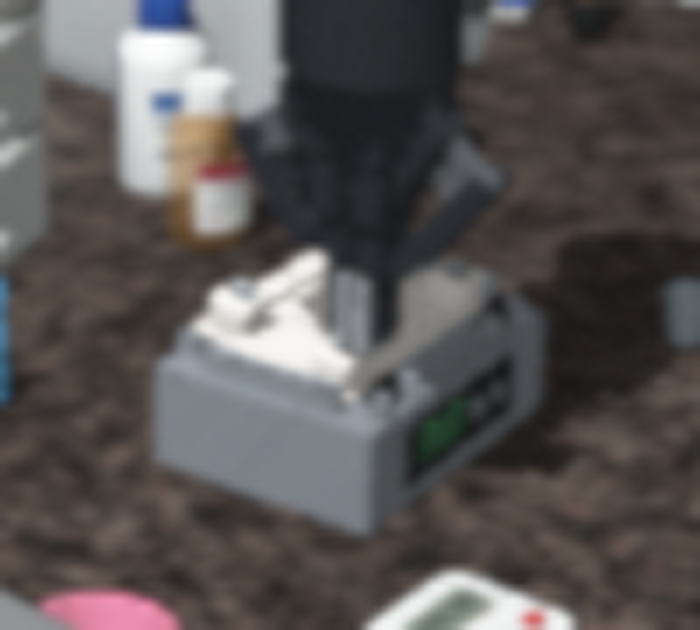

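View pics/w27.png

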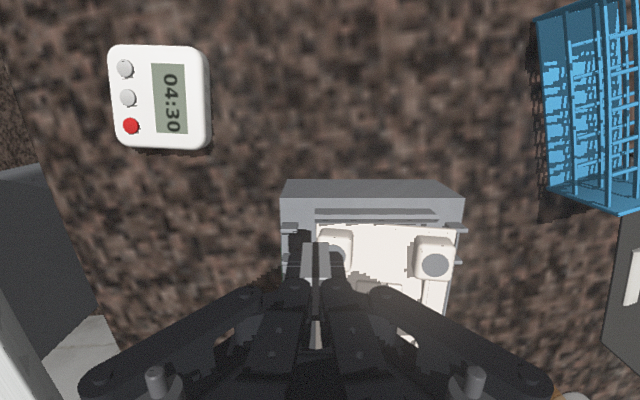

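{"op": "servo_tool", "data": {
  "series": [0,0,0,0,-0.015,0,0,0,0,0,0,-0.05,0,0,0,0,0,0.0235,-0.035,0.0175,0,0,0,0,0.0235,0,0.0175,0,0,0,0,0,0,0,0,0,0,0,0,0,0,0]
}}

```text
time: 29.45
tcp_pos: [0.5245, 0.0088, 0.1725]
tcp_rot: [-0.464, 0.534, -0.534, 0.464]
force: [0.5, -0.0, -0.4]
gripper_width: -0.0001
```

```bash
python3 -c "from pads import *; look(28)"
```

```text
29.45 [0.5245 0.0088 0.1725] [ 0.5 -0.  -0.4]
```

View pics/w28c.png

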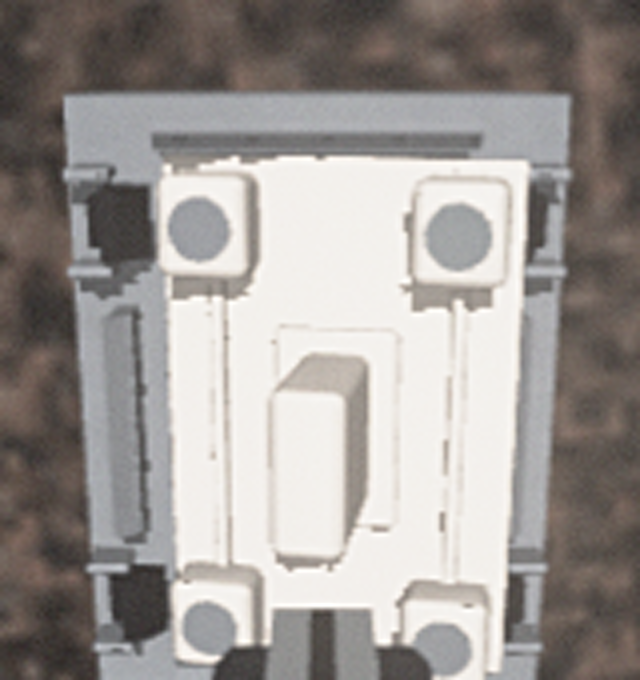

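```bash
python3 -c "
from pose import *
pose(28,[(199,230),(458,237),(209,629),(442,649)])
from relw import *
relw(28,235,90,4,[(199,230,-27,46,20),(458,237,27,46,20),(209,629,-27,-46,20),(442,649,27,-46,20)],[(64,95,-56,73,48),(573,95,56,73,48)])
"
```

```text
origin [0.5296 0.0085 0.0555] x [ 0.974 -0.141  0.175] y [ 0.145  0.989 -0.008] res 0.06
pads z above deck mm [22.1 31.5 22.8 32.3]
shift in warmer x,y mm (origin underside) [ 5.  -0.5]
bar mid [0.5245 0.0096 0.085 ]
bar(30mm) in tool [-0.0007  0.0874 -0.    ]
cover [0.5296 0.0085 0.0555] x [ 0.974 -0.141  0.175] y [ 0.145  0.989 -0.008] 0.06 warmer [ 0.5249  0.0095 -0.1405] 0.38 cover-warmer in warmer x,y mm [ 4.87 -0.3 ]
```

{"op": "servo_tool", "data": {
  "series": [0,0,0,0,0,-0.0005,0.5,0,0,0,0,0.04,0,0.5,0,0,0,0,0.04,0,0.5,0,0,0,0,0.016,0,0.5,0,0,0,0,0,0,0.3,0,0,0,0,0,0,0.1,0,0,0,0,0,0,0,0,0,0,0,0,0,0,0,0,0,0,0,0,0,0,0,0,0,-0.003,0,0,0,0,0,0,-0.005,0,0,0,0,0,0,-0.006,0,0,0,0,0,0,0,0,0,0,0,0,0,0,0,0,0,0,0,0,0,0,0],
  "newtons": 80
}}

```text
time: 31.42
tcp_pos: [0.5242, 0.0087, 0.09]
tcp_rot: [-0.464, 0.534, -0.534, 0.464]
force: [-0.1, -0.0, -0.4]
gripper_width: 0.0141
```

Run:
```python
from h import *
s,p,im,d=snap('wrist','w29'); print(s['time'],s['tcp_pos'],s['force'],s['gripper_width'])
crop(im,'w29c.png',215,415,90,240,4)
```

```text
31.425 [0.52423624 0.00867127 0.09000021] [-0.08462009 -0.00443871 -0.42319904] 0.01408115937122643
```

View pics/w29c.png

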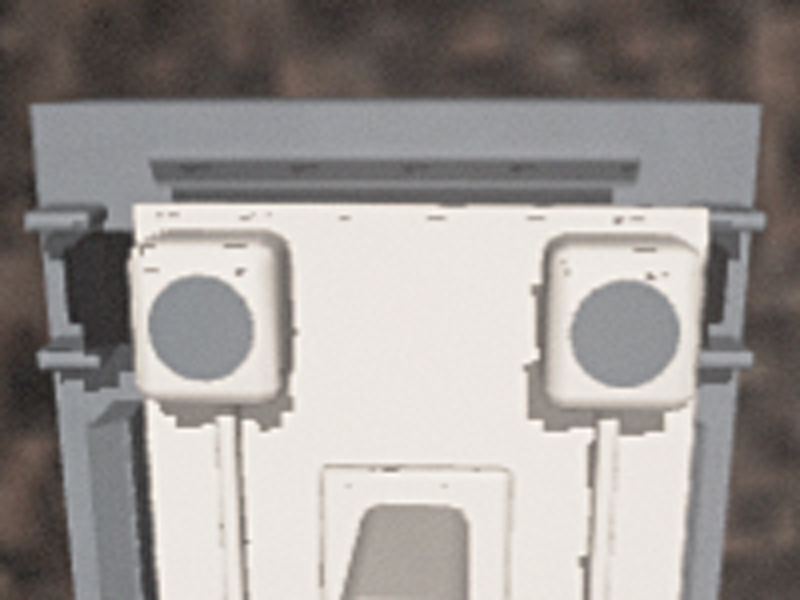

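Run:
```python
from relw import *
relw(29,215,90,4,[(201,328,-27,46,20),(625,333,27,46,20),(135,206,-40,60,4),(709,209,40,60,4)],[(31,103,-56,73,48),(762,104,56,73,48)])
```

```text
cover [0.5278 0.0086 0.0673] x [ 0.988 -0.137  0.067] y [ 0.138  0.99  -0.016] 0.48 warmer [ 0.5245  0.0097 -0.1417] 0.38 cover-warmer in warmer x,y mm [ 3.44 -0.62]
```

{"op": "servo_tool", "data": {
  "series": [-3.5,0,0,-0.0006,0,-0.002,0,0,0,0,0,0.004,0,0,0,0,0,0,0,0,0,0,0,0,0,0,0,0,0,0,0,0,0,0,0]
}}

```text
time: 32.1
tcp_pos: [0.5221, 0.0096, 0.0865]
tcp_rot: [-0.478, 0.55, -0.517, 0.45]
force: [-0.9, 0.1, -1.6]
gripper_width: 0.0148
```

Run:
```python
from h import *
s,p,im,d=snap('wrist','w30'); print(s['time'],s['tcp_pos'],s['force'],s['gripper_width'])
crop(im,'w30c.png',215,415,90,240,4)
```

```text
32.1 [0.52214501 0.00959544 0.08653425] [-0.91534503  0.10472902 -1.5791117 ] 0.014784736209224738
```

View pics/w30c.png

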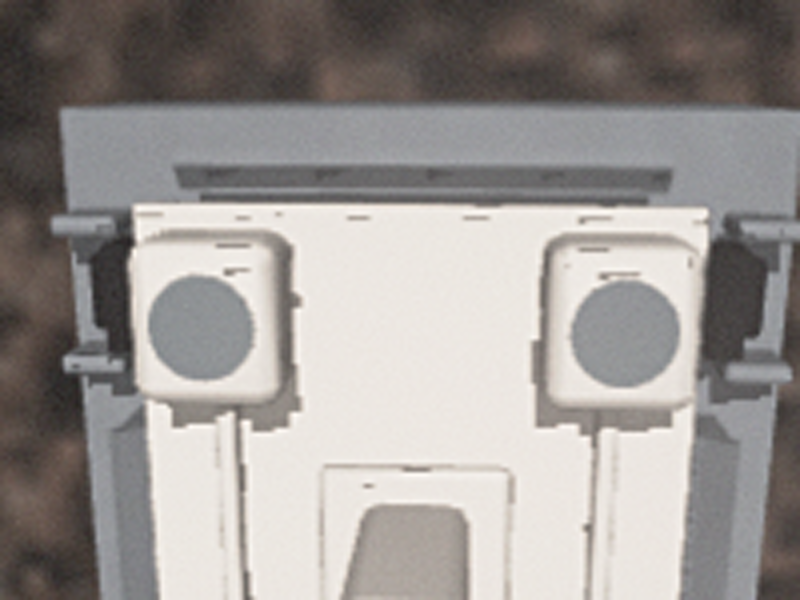

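Run:
```python
from relw import *
relw(30,215,90,4,[(201,328,-27,46,20),(625,333,27,46,20),(135,206,-40,60,4),(709,209,40,60,4)],[(61,108,-56,73,48),(804,111,56,73,48)])
```

```text
cover [0.5243 0.0098 0.0637] x [ 0.991 -0.137  0.007] y [ 0.137  0.99  -0.015] 0.48 warmer [ 0.5244  0.0096 -0.1415] 0.26 cover-warmer in warmer x,y mm [-0.13  0.16]
```

{"op": "servo_tool", "data": {
  "series": [0,0,0,0,0.003,0,0,0,0,0,0,0.0025,0,0,0,0,0,0,0,0,0,0,0,0,0,0,0,0,0,0,0,0,0,0,0]
}}

```text
time: 32.78
tcp_pos: [0.5222, 0.0096, 0.0809]
tcp_rot: [-0.478, 0.55, -0.517, 0.449]
force: [1.7, -0.9, -0.4]
gripper_width: 0.0142
```

{"op": "servo_tool", "data": {
  "series": [0,0,0,0,0.0008,0,0,0,0,0,0,0,0,0.1,0,0,0,0,0,0,0.25,0,0,0,0,0,0,0.4,0,0,0,0,-0.02,0,0.4,3.5,0,0,0,-0.04,0,0.54,0,0,0,0,-0.03,0,0.54,0,0,0,0,0,0,0.54,0,0,0,0,0,0,0.54]
}}

```text
time: 33.9
tcp_pos: [0.525, 0.0091, 0.1691]
tcp_rot: [-0.464, 0.534, -0.533, 0.463]
force: [-0.0, -0.5, -0.2]
gripper_width: 0.046
```

```bash
python3 -c "from pads import *; look(31)"
```

```text
33.9 [0.525  0.0091 0.1691] [-0.  -0.5 -0.2]
```

View pics/w31c.png

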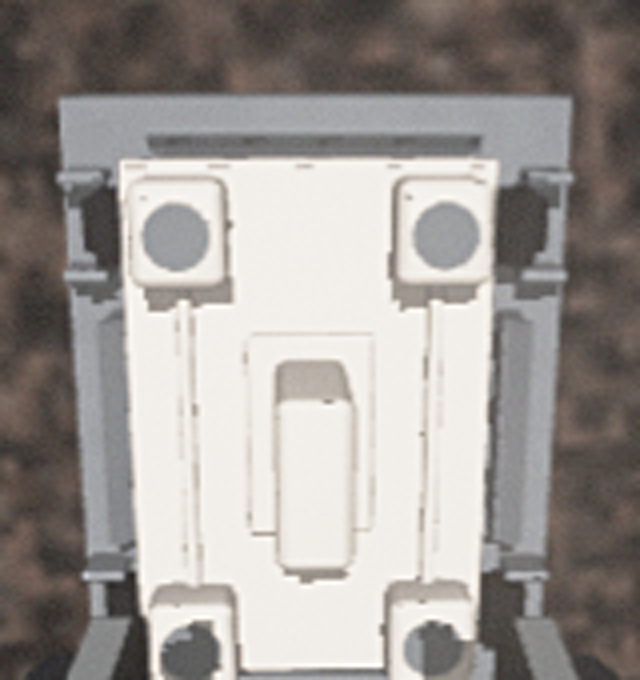

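```bash
python3 -c "
from pose import *
pose(31,[(176,236),(446,236),(191,655),(434,650)])
p=load('pics/w31.npz');M=R.from_quat(p['rot']).as_matrix()
for u,v in [(176,236),(446,236)]:
    X=onz(p,235+u/4-.4,90+v/4-.4,.078);print(X.round(4),(M.T@(X-p['tcp'])).round(4))
"
```

```text
origin [0.5233 0.0101 0.0588] x [ 0.989 -0.14  -0.041] y [ 0.14   0.99  -0.016] res 0.19
pads z above deck mm [31.2 28.9 32.6 30.4]
shift in warmer x,y mm (origin underside) [-1.5  0.2]
bar mid [0.5246 0.0104 0.0888]
bar(30mm) in tool [-0.0012  0.0803 -0.0005]
[0.5037 0.0596 0.078 ] [-0.047   0.0911 -0.0281]
[0.5571 0.052  0.078 ] [-0.047   0.091   0.0259]
```

{"op": "servo_tool", "data": {
  "series": [0,0,0,-0.023,0,-0.0015,0.54,0,0,0,-0.023,0.02,0,0.54,0,0,0,0,0.035,0,0.54,0,0,0,0,0.023,0,0.54,0,0,0,0,0,0,0.54,0,0,0,0,0,0,0.54]
}}

```text
time: 34.75
tcp_pos: [0.5306, 0.0548, 0.0923]
tcp_rot: [-0.464, 0.534, -0.534, 0.464]
force: [-0.2, -0.6, 0.7]
gripper_width: 0.0462
```

```bash
python3 -c "from pads import *; look(32)"
```

```text
34.75 [0.5306 0.0548 0.0923] [-0.2 -0.6  0.7]
```

View pics/w32.png

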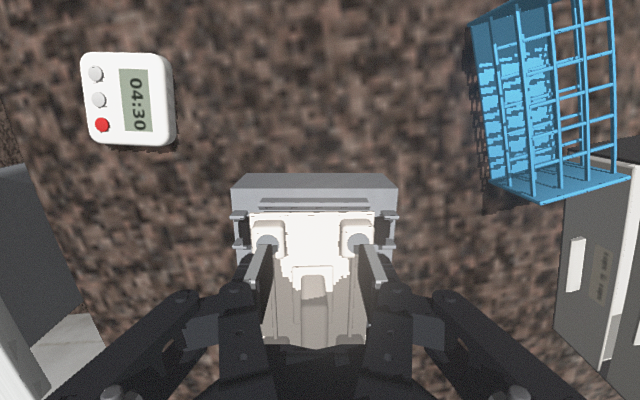

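View pics/s32c.png

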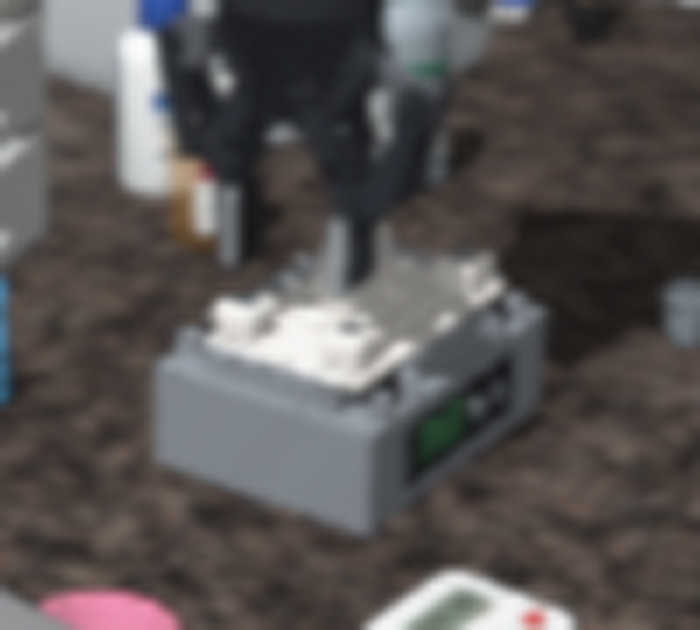

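{"op": "servo_tool", "data": {
  "series": [0,0,0,0,0.008,0,0.54,0,0,0,0,0.004,0,0.54,0,0,0,0,0.003,0,0.54,0,0,0,0,0,0,0.54,0,0,0,0,0,0,0.54]
}}

```text
time: 35.48
tcp_pos: [0.5305, 0.0549, 0.077]
tcp_rot: [0.464, -0.534, 0.534, -0.464]
force: [0.2, -0.9, -0.3]
gripper_width: 0.0459
```

{"op": "servo_tool", "data": {
  "series": [0,0,0,0,0.003,0,0.54,0,0,0,0,0.002,0,0.54,0,0,0,0,0,0,0.54,0,0,0,0,0,0,0.54]
}}

```text
time: 35.98
tcp_pos: [0.5315, 0.0551, 0.0733]
tcp_rot: [0.463, -0.533, 0.534, -0.465]
force: [-0.2, 0.6, 7.9]
gripper_width: 0.0459
```

{"op": "servo_tool", "data": {
  "series": [0,0,0,0,0.002,0,0.54,0,0,0,0,0.001,0,0.54,0,0,0,0,0,0,0.54]
}}

```text
time: 36.35
tcp_pos: [0.5314, 0.0553, 0.0704]
tcp_rot: [0.463, -0.533, 0.534, -0.465]
force: [0.1, -0.2, -0.4]
gripper_width: 0.046
```

```bash
python3 -c "from pads import *; look(33)"
```

```text
36.35 [0.5314 0.0553 0.0704] [ 0.1 -0.2 -0.4]
```

View pics/s33c.png

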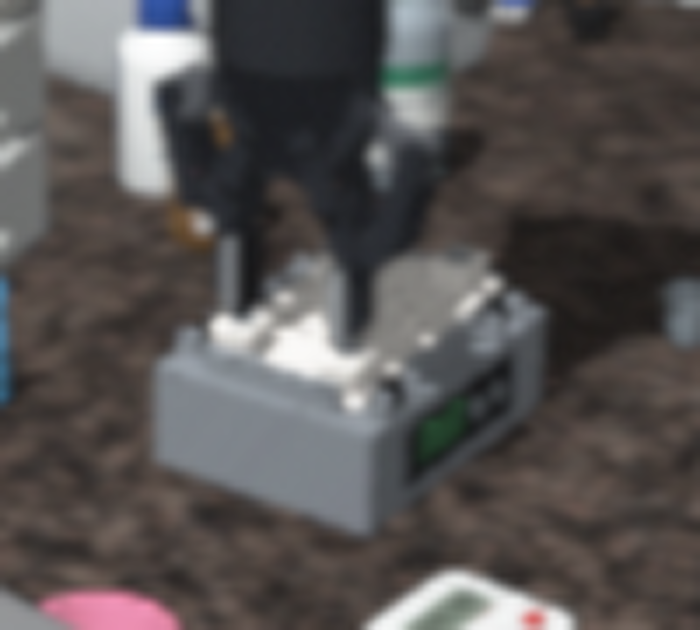

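View pics/w33.png

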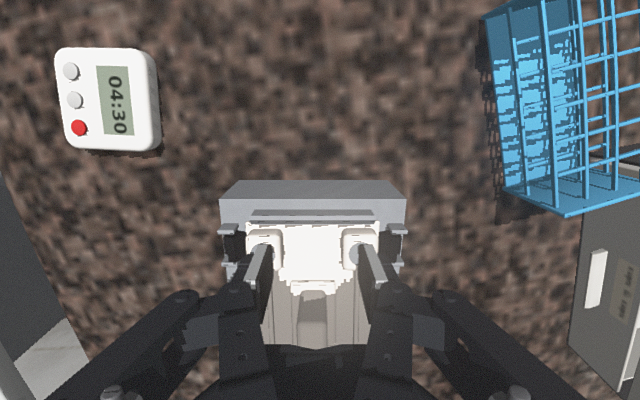

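{"op": "servo_tool", "data": {
  "series": [0,0,0,0,0.002,0,0.54,0,0,0,0,0.0015,0,0.54,0,0,0,0,0,0,0.54]
}}

```text
time: 36.83
tcp_pos: [0.5305, 0.0545, 0.0671]
tcp_rot: [0.464, -0.533, 0.534, -0.464]
force: [-5.9, -1.1, 15.0]
gripper_width: 0.0461
```

Now lift and look.

{"op": "servo_tool", "data": {
  "series": [0,0,0,0,-0.01,0,0.54,0,0,0,0,-0.04,0,0.54,0,0,0,0.023,-0.05,0,0.3,0,0,0,0.023,0,0,0,0,0,0,0,0,0,0,0,0,0,0,0,0,0]
}}

```text
time: 37.58
tcp_pos: [0.5237, 0.0096, 0.1646]
tcp_rot: [-0.464, 0.534, -0.533, 0.463]
force: [-0.2, 0.3, 0.7]
gripper_width: -0.0002
```

```bash
python3 -c "from pads import *; look(34)"
```

```text
37.575 [0.5237 0.0096 0.1646] [-0.2  0.3  0.7]
```

View pics/w34c.png

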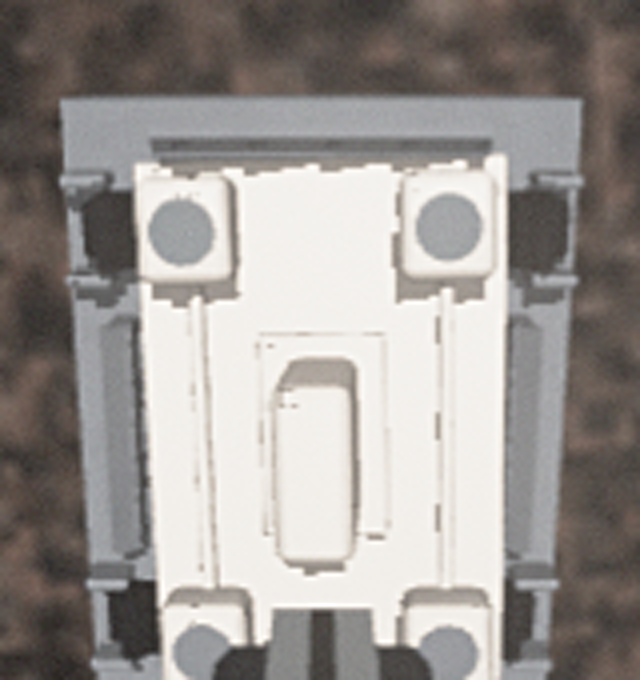

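View pics/s34c.png

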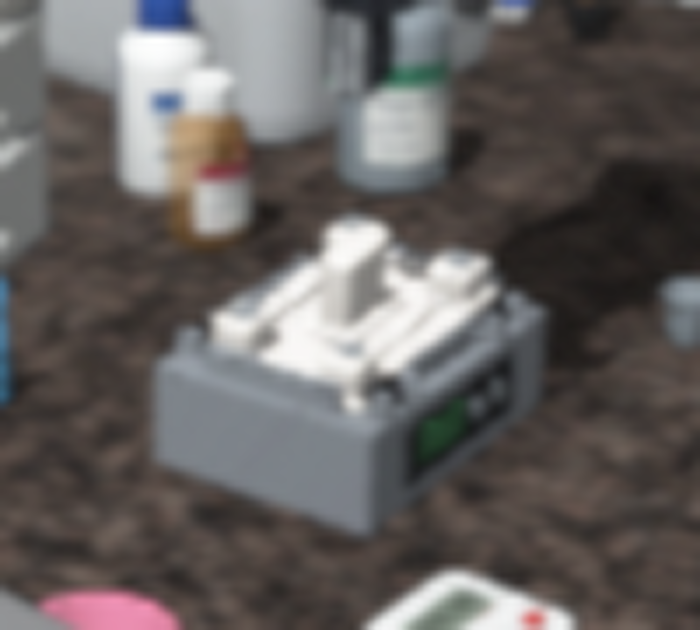

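```bash
python3 -c "
from pose import *
pose(34,[(182,230),(450,227),(201,652),(447,652)])
from pads import *
heights(34,[(182,230),(450,227),(201,640),(447,640)])
p=load('pics/w34.npz');M=R.from_quat(p['rot']).as_matrix()
for u,v in [(201,652),(447,652)]:
    X=onz(p,235+u/4-.4,90+v/4-.4,.078);print(X.round(4),(M.T@(X-p['tcp'])).round(4))
"
```

```text
origin [0.5251 0.0105 0.0547] x [ 0.992 -0.12   0.038] y [ 0.122  0.99  -0.064] res 0.18
pads z above deck mm [22.7 24.8 28.6 30.6]
shift in warmer x,y mm (origin underside) [0.3 0.9]
bar mid [0.5242 0.0126 0.0847]
bar(30mm) in tool [-0.003   0.08    0.0002]
[0.5032 0.0608 0.0703]
[0.5567 0.0545 0.0738]
[ 0.4926 -0.0279  0.0766]
[ 0.5457 -0.0337  0.0799]
[ 0.4923 -0.0297  0.078 ] [ 0.0433  0.0867 -0.0254]
[ 0.5458 -0.0372  0.078 ] [0.0433 0.0866 0.0287]
```

{"op": "servo_tool", "data": {
  "series": [0,0,0,-0.024,0,0.0135,0,0,0,0,-0.024,0.02,0.0135,0,0,0,0,0,0.035,0,0,0,0,0,0,0.025,0,0,0,0,0,0,0,0,0,0,0,0,0,0,0,0,0,0,0,0,0.006,0,0,0,0,0,0,0.004,0,0,0,0,0,0,0,0,0,0,0,0,0,0,0,0]
}}

```text
time: 38.92
tcp_pos: [0.5575, 0.0531, 0.0756]
tcp_rot: [0.464, -0.534, 0.534, -0.464]
force: [0.2, -0.4, 1.0]
gripper_width: -0.0002
```

{"op": "servo_tool", "data": {
  "series": [0,0,0,0,0.002,0,0,0,0,0,0,0.002,0,0,0,0,0,0,0,0,0]
}}

```text
time: 39.3
tcp_pos: [0.558, 0.0529, 0.0719]
tcp_rot: [0.463, -0.533, 0.534, -0.464]
force: [0.6, -0.5, 3.3]
gripper_width: 0.0003
```

{"op": "servo_tool", "data": {
  "series": [0,0,0,0,0.002,0,0,0,0,0,0,0.001,0,0,0,0,0,0,0,0,0]
}}

```text
time: 39.67
tcp_pos: [0.5586, 0.0524, 0.0698]
tcp_rot: [0.463, -0.533, 0.535, -0.464]
force: [-0.4, -2.9, 9.4]
gripper_width: 0.0
```

{"op": "servo_tool", "data": {
  "series": [0,0,0,0,0.0015,0,0,0,0,0,0,0.001,0,0,0,0,0,0,0,0,0]
}}

```text
time: 40.05
tcp_pos: [0.559, 0.0522, 0.069]
tcp_rot: [0.463, -0.532, 0.536, -0.464]
force: [-3.8, -4.3, 19.2]
gripper_width: -0.0002
```

```bash
python3 -c "from pads import *; look(35)"
```

```text
40.05 [0.559  0.0522 0.069 ] [-3.8 -4.3 19.2]
```

View pics/s35c.png

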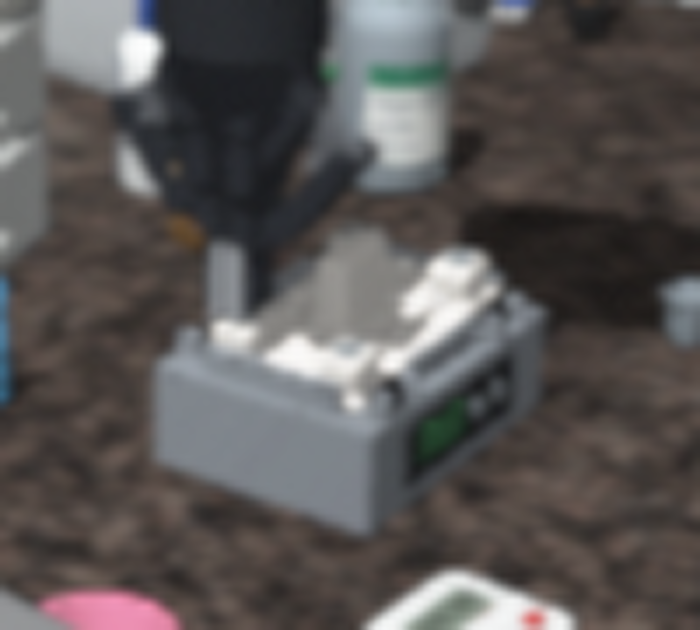

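{"op": "servo_tool", "data": {
  "series": [0,0,0,0,-0.01,0,0,0,0,0,0.024,-0.05,-0.0135,0,0,0,0,0.024,-0.03,-0.0135,0,0,0,0,0,0,0,0,0,0,0,0,0,0,0]
}}

```text
time: 40.78
tcp_pos: [0.5238, 0.0096, 0.1549]
tcp_rot: [-0.464, 0.534, -0.533, 0.464]
force: [-0.1, 0.7, -0.9]
gripper_width: -0.0
```

```bash
python3 -c "from pads import *; look(36)"
```

```text
40.775 [0.5238 0.0096 0.1549] [-0.1  0.7 -0.9]
```

View pics/w36c.png

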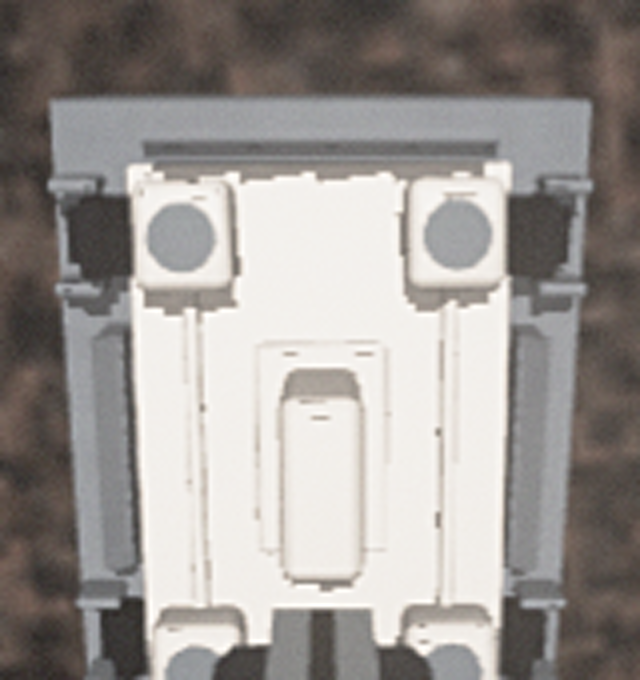

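```bash
python3 -c "
from pads import *
heights(36,[(181,238),(458,235),(190,662),(450,662)])
heights(36,[(75,130),(560,130)])
p=load('pics/w36.npz');M=R.from_quat(p['rot']).as_matrix()
for u,v,z in [(181,238,.069),(458,235,.069),(195,676,.078),(455,676,.078)]:
    X=onz(p,235+u/4-.4,90+v/4-.4,z);print(X.round(4),(M.T@(X-p['tcp'])).round(4))
"
```

```text
[0.5044 0.0604 0.0702]
[0.5577 0.0536 0.0701]
[ 0.4914 -0.0269  0.0775]
[ 0.5459 -0.0345  0.0776]
[0.4831 0.0831 0.049 ]
[0.5834 0.069  0.0491]
[0.5041 0.0602 0.069 ] [-0.0473  0.086  -0.0265]
[0.5578 0.0532 0.069 ] [-0.0479  0.0859  0.0277]
[ 0.492  -0.0302  0.078 ] [ 0.0439  0.077  -0.0258]
[ 0.5466 -0.0379  0.078 ] [0.0439 0.0769 0.0293]
```

{"op": "servo_tool", "data": {
  "series": [0,0,0,0.0225,0,-0.0135,0,0,0,0,0.0225,0.01,-0.0135,0,0,0,0,0,0.035,0,0,0,0,0,0,0.025,0,0,0,0,0,0,0,0,0,0,0,0,0,0,0,0,0,0,0,0,0.006,0,0,0,0,0,0,0.002,0,0,0,0,0,0,0,0,0]
}}

```text
time: 42.0
tcp_pos: [0.491, -0.0314, 0.078]
tcp_rot: [0.464, -0.534, 0.534, -0.464]
force: [0.3, 0.7, 0.2]
gripper_width: -0.0002
```

{"op": "servo_tool", "data": {
  "series": [0,0,0,0,0.002,0,0,0,0,0,0,0.0015,0,0,0,0,0,0,0.0015,0,0,0,0,0,0,0,0,0]
}}

```text
time: 42.5
tcp_pos: [0.4912, -0.0316, 0.0734]
tcp_rot: [0.463, -0.534, 0.534, -0.464]
force: [-0.8, 0.2, -0.9]
gripper_width: -0.0003
```

{"op": "servo_tool", "data": {
  "series": [0,0,0,0,0.002,0,0,0,0,0,0,0.001,0,0,0,0,0,0,0,0,0]
}}

```text
time: 42.88
tcp_pos: [0.4909, -0.0314, 0.0696]
tcp_rot: [-0.464, 0.534, -0.534, 0.464]
force: [-0.7, -0.2, -0.3]
gripper_width: -0.0001
```

```bash
python3 -c "from pads import *; look(37)"
```

```text
42.875 [ 0.4909 -0.0314  0.0696] [-0.7 -0.2 -0.3]
```

View pics/s37c.png

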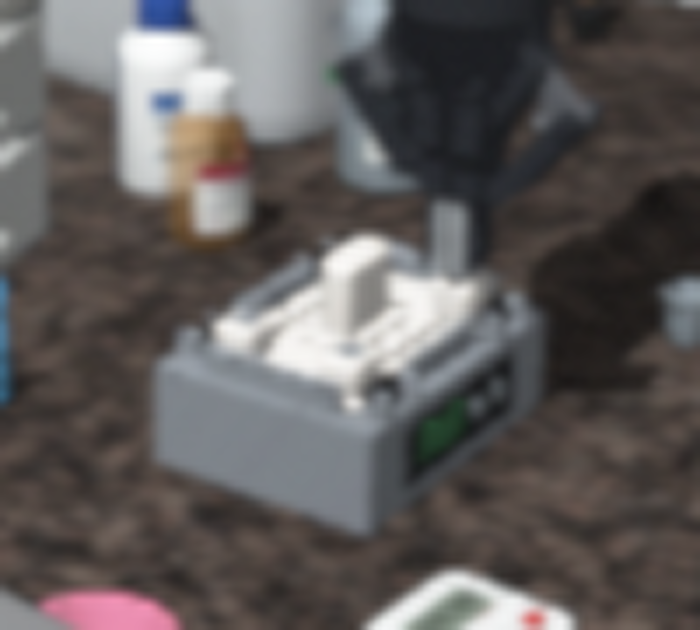

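View pics/w37.png

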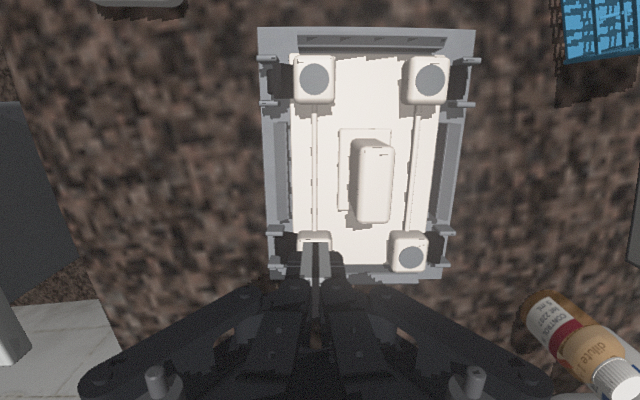

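{"op": "servo_tool", "data": {
  "series": [0,0,0,0,0.0015,0,0,0,0,0,0,0.001,0,0,0,0,0,0,0,0,0]
}}

```text
time: 43.35
tcp_pos: [0.491, -0.0314, 0.068]
tcp_rot: [0.464, -0.534, 0.534, -0.464]
force: [-2.2, 0.2, 5.7]
gripper_width: 0.0002
```

```bash
python3 -c "
from pads import *
p=load('pics/w37.npz')
for u,v in [(315,79),(430,80),(408,257),(300,35),(460,35),(265,270),(437,275)]:
    print((u,v),atd(p,u,v,np.median(p['d'][v-2:v+3,u-2:u+3])).round(4))
"
```

```text
(315, 79) [0.5046 0.0588 0.069 ]
(430, 80) [0.5576 0.0513 0.0689]
(408, 257) [ 0.5429 -0.0392  0.0694]
(300, 35) [0.5005 0.0792 0.0639]
(460, 35) [0.5818 0.0722 0.0488]
(265, 270) [ 0.4437 -0.0754  0.0006]
(437, 275) [ 0.5672 -0.0677  0.0487]
```

{"op": "servo_tool", "data": {
  "series": [0,0,0,0,-0.01,0,0,0,0,0,0,-0.045,0,0,0,0,0,-0.025,-0.04,0.014,0,0,0,0,-0.02,-0.01,0.014,0,0,0,0,0,0,0,0,0,0,0,0,0,0,0]
}}

```text
time: 44.1
tcp_pos: [0.5243, 0.0089, 0.1718]
tcp_rot: [-0.464, 0.534, -0.534, 0.463]
force: [-0.2, -0.7, -0.1]
gripper_width: 0.0002
```

```bash
python3 -c "from pads import *; look(38)"
```

```text
44.1 [0.5243 0.0089 0.1718] [-0.2 -0.7 -0.1]
```

View pics/w38c.png

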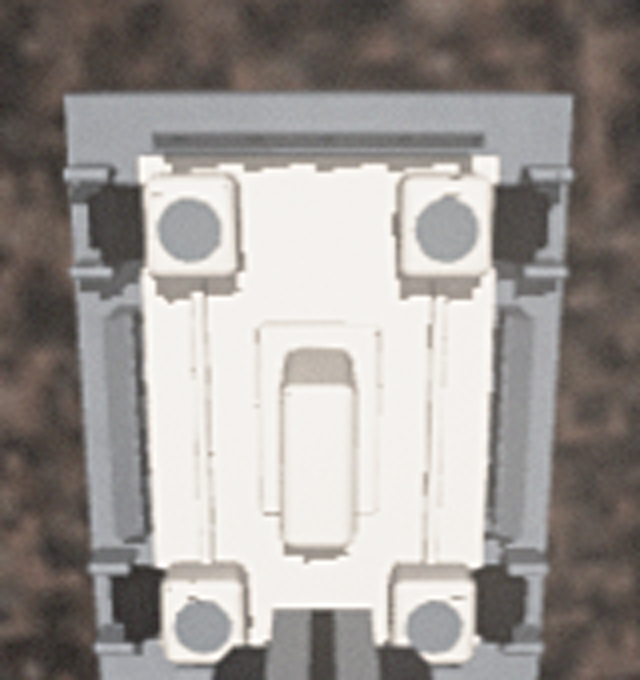

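View pics/s38.png

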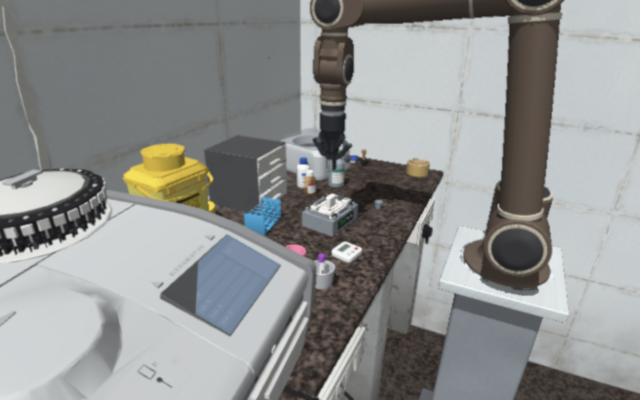

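```bash
python3 -c "
from pose import *
pose(38,[(190,229),(446,229),(203,627),(434,627)])
from pads import *
heights(38,[(190,229),(446,229),(203,627),(434,627),(80,120),(560,120)])
from relw import *
relw(38,235,90,4,[(190,229,-27,46,20),(446,229,27,46,20),(203,627,-27,-46,20),(434,627,27,-46,20)],[(64,95,-56,73,48),(575,95,56,73,48)])
"
```

```text
origin [0.5244 0.0091 0.0482] x [ 0.99  -0.139  0.   ] y [ 0.139  0.99  -0.019] res 0.03
pads z above deck mm [19.3 19.3 21.  21. ]
shift in warmer x,y mm (origin underside) [-0.2 -0.6]
bar mid [0.5245 0.0097 0.0782]
bar(30mm) in tool [-0.0008  0.0937  0.0003]
[0.5043 0.0589 0.0689]
[0.5574 0.0514 0.0691]
[ 0.4911 -0.0318  0.0692]
[ 0.5447 -0.0393  0.0694]
[0.482  0.0835 0.0487]
[0.5872 0.0687 0.049 ]
cover [0.5244 0.0091 0.0482] x [ 0.99  -0.139  0.   ] y [ 0.139  0.99  -0.019] 0.03 warmer [ 0.5248  0.0096 -0.1401] 0.46 cover-warmer in warmer x,y mm [-0.26 -0.47]
```

```bash
python3 -c "
from workcell import bot,order
s=bot.read_state();print(s['time'],s['dq'].round(3));print(order.job_done())"
```

```text
44.2 [-0.004 -0.001  0.001 -0.003 -0.001  0.001]
the job is handed in; nothing more can be done
None
```

I finished the job and handed it in at 44.2 s. No verdict was reported.

- **Tube:** I lifted it by the cap straight out of the well and stood it in the steel beaker. It was still in the beaker in the last scene picture. The green and pink look-alikes were not touched.
- **Cover:** My first two presses on the near-left corner did not click. The cover slipped about 5 mm sideways and fell inside the clips both times. In between I also pressed the far-left corner (up to 23 N), and it did not click either. I regrasped the bar and laid the cover down again each time.
- **Pressing:** On the third try I pressed both pads at the left (+y) end together, so this was a pair and not strictly one corner at a time. Only the near corner (pad3) clicked. I then pressed the far-left corner (pad1) on its own, and both left pads read about 21 mm while the right pads stood at about 28.5 mm. A press on the near-right corner (pad4) also brought its neighbour pad2 down.
- **Final check:** The wrist camera's depth put all four pads 20.2–20.5 mm above the deck. The cover's centre was about 0.5 mm from the deck's and the yaw matched to about 0.1°. A fit to the four pad dots gave 19.3–21.0 mm for the same pads, which is still under 22 mm.
- **Cameras:** The top camera and the wrist camera disagreed by 2–4 mm in y. I relied on the wrist camera for relative positions.
- **Robot and surroundings:** The gripper was shut and clear of everything. The timer, the small cup and the vial were never approached closely. I did not measure their positions again at the end.

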